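Pile the plates on the carrier and lock them in with the screw keeper

ROBOT

A 6-joint arm with a two-finger parallel gripper is mounted at the origin on the work surface. World frame = base frame: x ahead of the robot, y to its left, z up, the work surface at z = 0. Lengths are in mm, angles in rad, forces in N, time in s.
With the tool pointing down it reaches from about 350 to 975 mm from the base axis. Payload 7.1 kg.
Tool frame: the origin (TCP) lies at the very end of the fingers, on their centre line; the grasp point (between the pads) lies 19 mm behind it; z points along the fingers, y is the direction in which the jaws open and shut (so a half turn about z gives the same grasp; the last joint's range is limited). The gripper opens to 88 mm and grips with 3 to 60 N. Pads are 20 mm wide; open, the fingers measure 115 mm over their backs; the gripper's body (75 mm by 178 mm) begins 61 mm behind the grasp point.
Start: joints at [-0.019, 0.423, 1.63, -0, 1.089, -0.019], TCP at [624.984, 0.026, 222.675] pointing down, gripper open.
Joint ranges: [-3, 3], [-0.9, 2.11], [0.09, 2.58], [-1.31, 4.45], [0.11, 2.69], [-2.54, 2.54]. Speed limits (rad/s): [2.39, 2.39, 3.01, 3.14, 3.14, 3.14].

INTERFACE

Orientations are given as a rotation vector (axis times angle).
In Python, from workcell import readout, imaging, close_job gives the robot as it stands.
- The arm moves only by the tool carry_out, never from a script. Its argument "rows" is a list of rows, each a list of 3 entries, a list of its own where there are three numbers: the shift along the tool's x, y, z in m, then the turn, a rotation vector about the tool's x, y, z in rad, then the closure, from 0 (fully open) to 1 (shut). In form: [[[dx, dy, dz], [wx, wy, wz], hand], ...]. A call has 1 to 12 rows; each row shifts and turns the commanded pose from where the row before left it, along the tool's axes as they then stand; what a row does not reach is not made up. A row lasts 1/12 s, in which the tool goes at most 41.7 mm and 7.16 degrees, less where a joint would pass 70% of its speed; a pose out of reach is approached as far as the arm can. A call with a gripper value outside its range is refused whole. The fingers move at their own pace and stop on an object; the grip force is fixed at half the most. Time passes only in rows, so rows that do not move let the fingers close. It gives the time, the measured TCP pose, the force and the opening at its end, in the units of the state.
- readout.get_obs(): the state, without advancing time (a new reading comes with each control period).
- imaging.get_image(name): name is "scene" or "side" or "wrist"; returns the picture (480x640x3 uint8, red, green, blue); there is no depth.
- imaging.camera_params(name): a dict with "fx", "fy", "cx", "cy" (pixels), "rvec" (rotation vector, rad) and "tvec" (3), from world to camera coordinates, as OpenCV has them; the wrist camera has in their place "T_tool_cam" (4x4, takes a point from camera to tool coordinates, whose origin is the TCP and whose axes are the flange's). Camera axes: x right, y down, z forward; pixel columns grow to the right and rows downward; lengths in mm; the calibration is good to about 2 mm. A picture is of the moment at which its call begins: read the wrist's pose just before it. camera_params takes no time and is no camera call.
- close_job(): hands the job in, once; it reports no verdict.
The state is a dict: "t": time; "qpos": joint angles; "qvel": joint speeds; "joint_torque": joint torques, N m; "ee_pos": TCP position; "orientation": TCP orientation; "ft_force": force on the tool from outside, world axes, zero at the start; "moment": the same for the moment, N m; "width": finger opening in mm.
Only numpy, scipy, OpenCV 4.12 (cv2) and the standard library are available. Lean on these libraries where they do the work, as an engineer would, in place of code of your own. Each camera call takes 0.05 s, during which the arm holds its last target.

TASK

Pile all the loose flat aluminium plates squarely on the carrier's black pad, flush with the pad and with one another. Then set the grey screw keeper on the threaded stud, turn it back (anticlockwise from above) until its thread drops into place, and screw it forward (clockwise) all the way down until its flange sits on the collar and overhangs the pile. Leave the bin, the jar and the screwdriver alone.

Things in the scene. Friction and masses are not known exactly. Their poses are not given: they have to be found in the camera images.
- carrier: fixed transport carrier: aluminium base plate 205 x 120 x 12 mm, origin at the centre of its underside; x runs along its length from the pile pad towards the threaded stud, z up. It does not move
- pad (a point): centre of the top face of the black rubber pile pad on the carrier, 84 mm (x) x 50 mm (y), the size of a plate, 15 mm above the bench; axes as the carrier's. The plates are piled here, their length along the pad's x (either way round, either face up). The pad's centre is 80 mm from the stud's axis; the highest pile stays 7 mm below the keeper's flange
- collar (a point): centre of the level top of the steel collar (56 mm diameter) on the upright stud fixed to the carrier, 82 mm above the bench, where the keeper's flange comes to rest. Above it the thread, 44 mm across: level crests 18 mm above the collar, three stop teeth 4 mm higher. Its yaw turns with the thread
- stud_tip (a point): top of the stud, 46 mm above the collar: an 18 mm pin with a 4 mm bevel that enters a 21 mm bore inside the keeper and guides it if set down within about 4 mm. The thread is right-hand, interrupted, with three equal starts (it repeats every 120 degrees); where they lie varies and is not marked. On the crests a keeper cannot be screwed down: the stop teeth block forward turning
- keeper_grip (a point): grey screw cap (the keeper), 84 mm tall, 200 g, upright on the bench at the start: flange 96 mm in diameter and 4 mm thick, ribbed hub 60 mm in diameter up to 54 mm, then a bar grip 56 (x) x 16 (y) x 30 mm tall. The point is the bar grip's centre, on the axis, 69 mm above the flange's underside; z up. The hub is open below, with three inner lugs
- keeper_foot (a point): centre of the keeper's flange underside. Set on the stud it is about 14 mm above the collar (lugs on the crests; 18 on the stop teeth), or by chance in a start at once. Turned back at most 120 degrees, lightly pressed or let go, it drops to 5 to 8 mm, and stops turning back. Forward turning then lowers it 6 mm per radian onto the collar in 45 to 75 degrees; tight 25 degrees later
- plate1_c (a point): flat aluminium plate 84 x 50 x 10 mm, 110 g, with dark dots near its corners and a grey disc in the middle, lying flat on the bench at the start; one of four to six alike (None if absent). The point is its centre, half-way up; x along its 84 mm length, y along its width, z up
- plate2_c (a point): flat aluminium plate 84 x 50 x 10 mm, 110 g, with dark dots near its corners and a grey disc in the middle, lying flat on the bench at the start; one of four to six alike (None if absent). The point is its centre, half-way up; x along its 84 mm length, y along its width, z up
- plate3_c (a point): flat aluminium plate 84 x 50 x 10 mm, 110 g, with dark dots near its corners and a grey disc in the middle, lying flat on the bench at the start; one of four to six alike (None if absent). The point is its centre, half-way up; x along its 84 mm length, y along its width, z up
- plate4_c (a point): flat aluminium plate 84 x 50 x 10 mm, 110 g, with dark dots near its corners and a grey disc in the middle, lying flat on the bench at the start; one of four to six alike (None if absent). The point is its centre, half-way up; x along its 84 mm length, y along its width, z up
- plate5_c (a point): flat aluminium plate 84 x 50 x 10 mm, 110 g, with dark dots near its corners and a grey disc in the middle, lying flat on the bench at the start; one of four to six alike (None if absent). The point is its centre, half-way up; x along its 84 mm length, y along its width, z up
- plate6_c (a point): flat aluminium plate 84 x 50 x 10 mm, 110 g, with dark dots near its corners and a grey disc in the middle, lying flat on the bench at the start; one of four to six alike (None if absent). The point is its centre, half-way up; x along its 84 mm length, y along its width, z up
- parts_bin: bystander: open green plastic bin 120 x 180 x 70 mm, origin at the centre of its underside; leave alone
- canister: bystander: closed white plastic jar, 60 mm diameter, 110 mm tall, origin at the centre of its underside; leave alone
- driver: bystander: screwdriver with a black handle lying on the bench, origin about its middle; leave alone
Mind the look-alikes: they are no part of the job. Of the things shaped like the part that bears keeper_grip, the grey one is meant. What is shaped like the part that bears plate3_c but brown is not meant.

How it is judged:
By the outcome, as a careful person would: the job done as asked, in the order asked, and still so for the second after the job is handed in, with the robot touching nothing.
Of plate1, plate2, plate3, plate4, plate5, plate6 only 4 to 6 are there at a start; the rules pass over those that are not, and their reading is None.
At some moment in a run one of keeper may be knocked a few centimetres aside while the robot is not near it.
It also fails if it takes over 210 s, if anything falls off the work surface, if the arm or the gripper's body presses on something with over 40 N, if the wrist force passes 120 N, or if a joint passes its speed limit or range.

## Working session

There is one attempt and no reset: what is moved stays moved. The work goes in short steps, Python scripts to look and compute and a tool call to move; the robot and the scene stay as the last step left them, time stands still between calls to the robot, and variables do not carry over. Pictures are saved under pics/ and viewed, and the job is handed in when it is done.

Besides the shell and the picture viewer there is one more tool, called after "Call:" as a command line: name --argument value ..., lists and objects as JSON in quotes. carry_out: Moves the arm, as the interface text tells. Its arguments: {"type":"object","properties":{"rows":{"type":"array","items":{"type":"array"}}},"required":["rows"]}

```bash
ls; mkdir -p pics; python3 - <<'E'
from workcell import readout, imaging
import cv2,numpy as np
print(readout.get_obs())
for n in ["scene","side","wrist"]:
    print(n,imaging.camera_params(n))
    im=imaging.get_image(n); cv2.imwrite(f"pics/{n}0.png",im[:,:,::-1])
E
```

```text
pics
{'t': 0.0, 'qpos': array([-1.89937229e-02,  4.23830384e-01,  1.63063281e+00,  4.60884049e-05,
        1.08857810e+00, -1.89895437e-02]), 'qvel': array([-4.55821706e-04,  8.96982419e-04, -1.19496159e-03,  8.93374287e-05,
       -3.80974729e-04, -1.52837395e-03]), 'joint_torque': array([ 1.28069914e-03, -5.44622147e+01, -2.73670936e+01,  6.42951974e-02,
        2.27214623e-02, -1.51321510e-04]), 'ee_pos': array([6.24482883e+02, 5.21114058e-02, 2.21930681e+02]), 'orientation': array([-2.22071165e+00, -2.22065484e+00,  1.53147933e-03]), 'ft_force': array([ 0.26385066, -0.23907928,  0.41603081]), 'moment': array([-0.01955905, -0.0308459 , -0.01108462]), 'width': 87.75007260077872}
scene {'fx': 495.6829976290813, 'fy': 495.6829976290813, 'cx': 318.6481697920088, 'cy': 235.8166915636427, 'rvec': array([ 1.80276839,  1.92234334, -0.62886865]), 'tvec': array([  48.60433339, -357.2903908 , 1630.65070219])}
side {'fx': 476.11011713694285, 'fy': 476.11011713694285, 'cx': 323.20633328629225, 'cy': 242.7015312008443, 'rvec': array([ 2.43114627, -0.08538105,  0.03714851]), 'tvec': array([-542.29953077,   57.91702036, 1404.49810193])}
wrist {'fx': 330.82596602741097, 'fy': 330.82596602741097, 'cx': 314.9123011260615, 'cy': 242.95437826658454, 'T_tool_cam': array([[ 4.68987440e-05, -9.55425267e-01, -2.95233055e-01,
         8.19028353e+01],
       [ 9.99999551e-01,  3.24224435e-04, -8.90393164e-04,
        -1.00660096e+00],
       [ 9.46425897e-04, -2.95232881e-01,  9.55424853e-01,
        -1.62585324e+02],
       [ 0.00000000e+00,  0.00000000e+00,  0.00000000e+00,
         1.00000000e+00]])}
```

View pics/scene0.png

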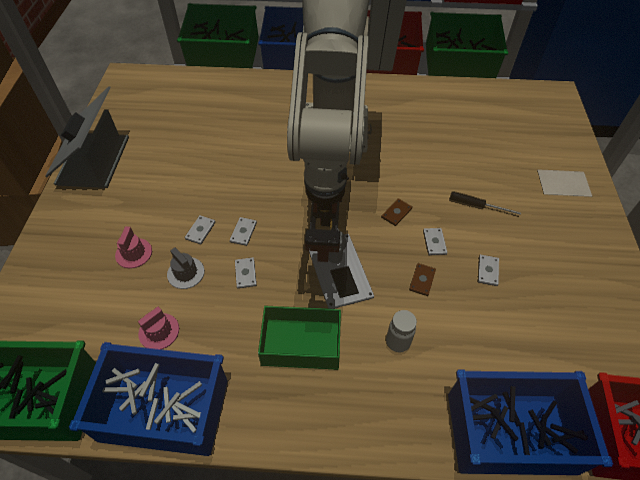

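View pics/side0.png

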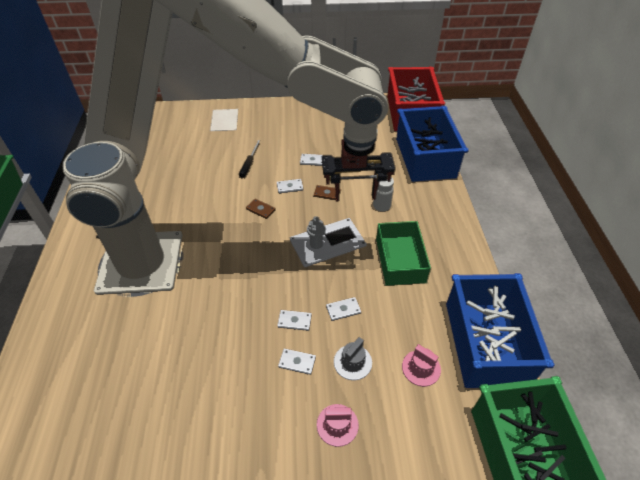

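View pics/wrist0.png

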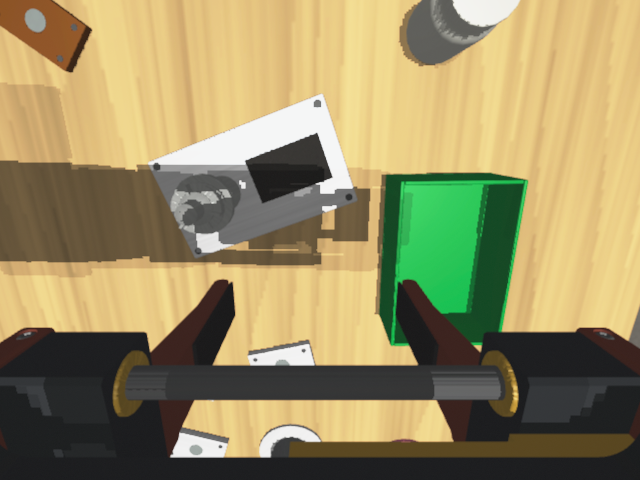

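Candidates (scene px): white plates at (200,229), (243,231), (246,272), (434,241) and (488,270). Brown decoys are at (397,211) and (423,279), and the white sheet at (565,183) is not a plate. The grey keeper is at (185,268), with pink decoys at (133,247) and (158,327). The carrier is at (345,275).

```bash
cat > h.py <<'E'
from workcell import readout, imaging
import cv2,numpy as np
from scipy.spatial.transform import Rotation as R
def cam(n,obs=None):
    p=imaging.camera_params(n)
    K=np.array([[p['fx'],0,p['cx']],[0,p['fy'],p['cy']],[0,0,1]])
    if n=='wrist':
        o=obs or readout.get_obs()
        T=np.eye(4);T[:3,:3]=R.from_rotvec(o['orientation']).as_matrix();T[:3,3]=o['ee_pos']
        C=T@np.array(p['T_tool_cam'])          # cam->world
    else:
        W=np.eye(4);W[:3,:3]=R.from_rotvec(p['rvec']).as_matrix();W[:3,3]=p['tvec'];C=np.linalg.inv(W)
    return K,C
def toplane(uv,z,KC):
    K,C=KC; uv=np.atleast_2d(np.asarray(uv,float))
    d=(C[:3,:3]@np.linalg.inv(K)@np.c_[uv,np.ones(len(uv))].T).T
    o=C[:3,3]; return o+d*((z-o[2])/d[:,2:3])
def proj(P,KC):
    K,C=KC; W=np.linalg.inv(C); P=np.atleast_2d(P); q=K@(W[:3,:3]@P.T+W[:3,3:4]); return (q[:2]/q[2]).T
def shot(n,name=None):
    o=readout.get_obs(); im=imaging.get_image(n)
    if name: cv2.imwrite(f"pics/{name}.png",im[:,:,::-1])
    return im,cam(n,o),o
def rects(mask,z,KC,lo,hi):
    """contours -> world plane -> minAreaRect (cx,cy,L,W,yaw deg of length)"""
    out=[]
    for c in cv2.findContours(mask.astype(np.uint8),cv2.RETR_EXTERNAL,cv2.CHAIN_APPROX_NONE)[0]:
        if len(c)<20: continue
        P=toplane(c[:,0,:]+0.0,z,KC)[:,:2].astype(np.float32)
        h=cv2.convexHull(P); (x,y),(a,b),_=r=cv2.minAreaRect(h)
        if not lo<a*b<hi: continue
        bx=cv2.boxPoints(r); e=[bx[1]-bx[0],bx[2]-bx[1]]; e=max(e,key=np.linalg.norm)
        out.append((x,y,max(a,b),min(a,b),np.degrees(np.arctan2(e[1],e[0]))%180,cv2.contourArea(h)/(a*b),c[:,0,:].mean(0)))
    return out
def white(im,t=150,s=40):
    i=im.astype(int); return (i.min(2)>t)&(i.max(2)-i.min(2)<s)
E
python3 - <<'E'
from h import *
for n in ["scene","side"]:
    im=cv2.imread(f"pics/{n}0.png")[:,:,::-1]; KC=cam(n); print(n,'cam at',KC[1][:3,3].round())
    for r in rects(white(im),10,KC,2500,40000):
        if -700<r[1]<700 and 300<r[0]<1100: print([round(float(v),1) for v in r[:6]],r[6].round())
KC=cam('scene')
for nm,p in [('can',(403,345)),('keeper',(183,272)),('pink1',(133,255)),('pink2',(158,333)),('stud',(335,300)),('drv',(485,204)),('brown1',(397,211)),('brown2',(423,279))]: print(nm,toplane(p,5,KC).round())
KC=cam('wrist',None)
print('pad corners wrist',toplane([(247,160),(319,133),(331,175),(262,202)],15,KC).round(1))
print('carrier corners',toplane([(150,162),(323,94),(356,198),(194,258)],12,KC).round(1))
print('bin top',toplane([(387,175),(527,180),(505,343),(393,343)],0,KC).round(1))
E
```

```text
scene cam at [1255.   28. 1101.]
side cam at [ 474. -907. 1106.]
[451.9, -350.9, 84.7, 50.1, 162.7, 1.0] [297. 360.]
[589.6, -368.3, 94.7, 86.1, 167.4, 0.8] [352. 364.]
[979.9, -337.9, 102.1, 64.5, 19.0, 0.7] [497. 344.]
[449.3, -230.8, 85.1, 50.0, 169.4, 1.0] [294. 319.]
[583.6, -204.4, 85.2, 49.7, 12.5, 1.0] [343. 308.]
[992.9, -230.3, 103.0, 96.7, 24.8, 0.8] [494. 307.]
[608.3, 69.9, 99.2, 93.3, 109.4, 0.7] [345. 229.]
[450.0, 297.0, 85.0, 50.0, 6.8, 0.9] [290. 185.]
[528.9, 429.6, 75.1, 50.0, 176.1, 0.9] [311. 158.]
can [[757. 199.   5.]]
keeper [[ 589. -365.    5.]]
pink1 [[ 545. -510.    5.]]
pink2 [[ 764. -386.    5.]]
stud [[646.  33.   5.]]
drv [[305. 452.   5.]]
brown1 [[347. 197.   5.]]
brown2 [[570. 257.   5.]]
pad corners wrist [[549.2  62.   15. ]
 [627.3  89.8  15. ]
 [640.7  46.   15. ]
 [563.3  16.   15. ]]
carrier corners [[442.   59.6  12. ]
 [631.3 128.2  12. ]
 [669.4  20.1  12. ]
 [478.3 -52.1  12. ]]
bin top [[ 705.4   44.5    0. ]
 [ 866.4   38.9    0. ]
 [ 877.8 -177.1    0. ]
 [ 727.7 -177.3    0. ]]
```

```bash
python3 - <<'E'
import cv2
a=cv2.imread("pics/scene0.png")[180:350,100:260]; b=cv2.imread("pics/scene0.png")[190:310,380:520]
cv2.imwrite("pics/cropA.png",cv2.resize(a,None,fx=3.5,fy=3.5)); cv2.imwrite("pics/cropB.png",cv2.resize(b,None,fx=4,fy=4))
E
```

```text
(no output)
```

View pics/cropA.png

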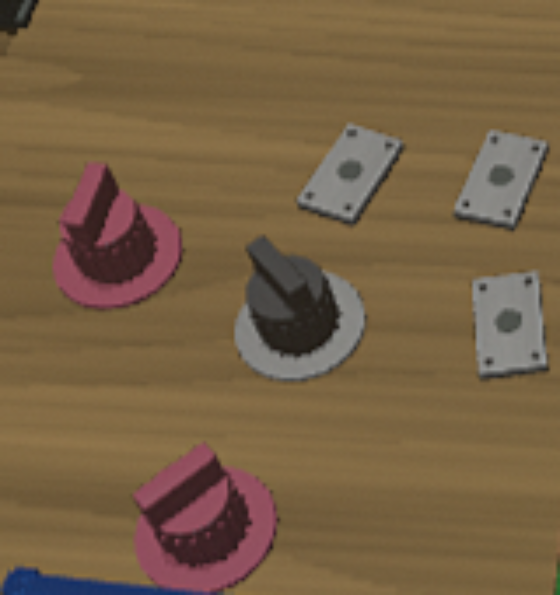

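View pics/cropB.png

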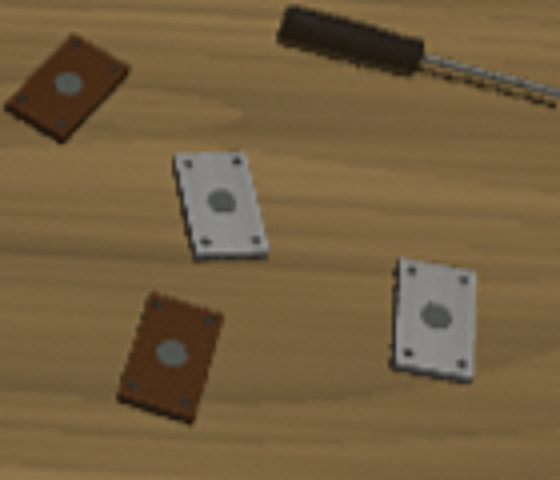

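Call:
carry_out --rows '[[[0, 0, 0], [0, 0, 0.12], 0], [[0, 0, 0], [0, 0, 0.12], 0], [[0, 0, 0], [0, 0, 0.12], 0], [[0, 0, 0], [0, 0, 0.12], 0], [[0, 0, 0], [0, 0, 0.12], 0], [[0, 0, 0], [0, 0, 0.12], 0], [[0, 0, 0], [0, 0, 0.12], 0], [[0, 0, 0], [0, 0, 0.12], 0], [[0, 0, 0], [0, 0, 0.12], 0], [[0, 0, 0], [0, 0, 0.12], 0], [[-0.005, -0.03, 0.03], [0, 0, 0], 0], [[-0.005, -0.03, 0.03], [0, 0, 0], 0]]'

```text
t: 1.15
ee_pos: [596.3, 50.7, 165.1]
orientation: [3.088, 0.574, 0.008]
ft_force: [0.5, -0.4, -1.7]
width: 87.7
```

Call:
carry_out --rows '[[[0, 0, 0], [0, 0, 0], 0], [[0, 0, 0], [0, 0, 0], 0], [[0, 0, 0], [0, 0, 0], 0]]'

```text
t: 1.4
ee_pos: [595.3, 51.0, 164.5]
orientation: [3.087, 0.58, 0.001]
ft_force: [1.0, 0.8, 0.7]
width: 87.9
```

```bash
python3 - <<'E'
from h import *
im,KC,o=shot('wrist','w1'); print(o['ee_pos'],o['qpos'].round(3),o['ft_force'])
M=R.from_rotvec(o['orientation']).as_matrix(); print(np.degrees(np.arctan2(M[1,1],M[0,1])))
i=im.astype(int)
# pad dark
for r in rects(i.max(2)<75,15,KC,2500,7000): print('dark',[round(float(v),1) for v in r[:6]],r[6].round())
im,KC,o=shot('scene','s1');im,KC,o=shot('side','d1')
for r in rects(white(im),10,KC,2500,10000):
        if -700<r[1]<700 and 300<r[0]<1100: print([round(float(v),1) for v in r[:6]],r[6].round())
E
```

```text
[595.33767378  50.97835294 164.5123006 ] [ 0.066  0.454  1.735 -0.     0.952  1.265] [0.97271175 0.79722652 0.67364784]
-68.71614963067478
dark [594.3, 52.3, 83.7, 49.1, 20.0, 1.0] [314. 226.]
dark [577.0, 229.0, 91.5, 41.3, 13.1, 0.5] [130. 169.]
[451.9, -350.9, 84.7, 50.1, 162.7, 1.0] [297. 360.]
[589.6, -368.3, 94.7, 86.1, 167.4, 0.8] [352. 364.]
[979.9, -337.9, 102.1, 64.5, 19.0, 0.7] [497. 344.]
[449.3, -230.7, 85.2, 50.0, 169.2, 1.0] [294. 319.]
[583.6, -204.4, 85.2, 49.7, 12.5, 1.0] [343. 308.]
[992.8, -230.3, 103.0, 96.7, 24.8, 0.8] [494. 307.]
[520.3, -19.9, 89.1, 32.5, 19.2, 0.7] [315. 258.]
[632.8, 67.8, 117.3, 48.1, 109.3, 0.9] [352. 232.]
[449.5, 297.4, 84.3, 50.6, 7.2, 0.9] [289. 185.]
[776.9, 298.4, 55.2, 50.8, 176.1, 0.8] [385. 180.]
[523.6, 429.9, 64.5, 50.0, 176.2, 0.9] [309. 158.]
```

View pics/w1.png

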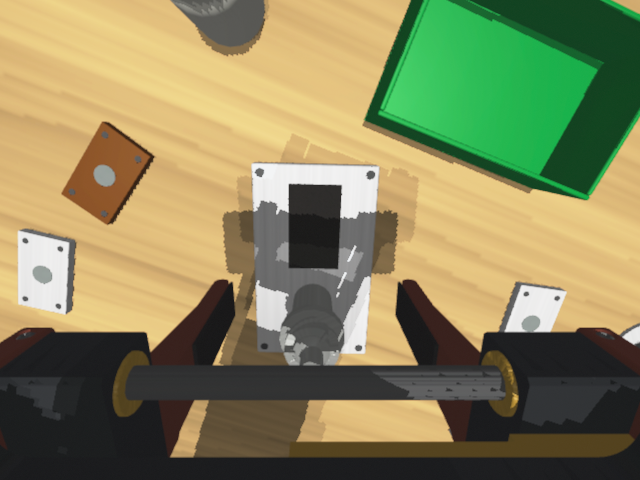

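View pics/s1.png

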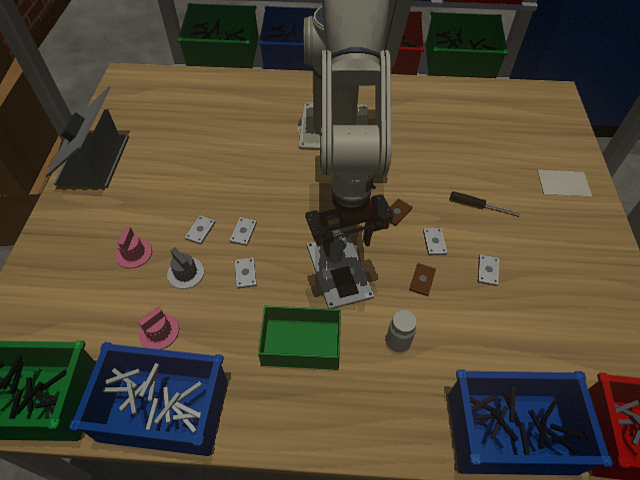

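```bash
cat >> h.py <<'E'
def go(x,y,z,th):
    """deltas: turn rz first, then tool shift (mm)"""
    o=readout.get_obs(); M=R.from_rotvec(o['orientation']).as_matrix()
    cur=np.degrees(np.arctan2(M[1,0],M[0,0])); d=(th-cur+180)%360-180
    t=np.radians(th); v=np.array([x,y,z])-o['ee_pos']
    print('t',round(o['t'],2),'ee',o['ee_pos'].round(1),'th',round(cur,2),'tilt',M[:2,2].round(4),'q6',o['qpos'][5].round(2),'F',o['ft_force'].round(1),'w',round(o['width'],1))
    print('  rz %.3f rad; shift mm x %.1f y %.1f z %.1f'%(-np.radians(d),v[0]*np.cos(t)+v[1]*np.sin(t),v[0]*np.sin(t)-v[1]*np.cos(t),-v[2]))
PAD=(594.3,52.3); PTH=20.0
def plate(name):
    im,KC,o=shot('wrist',name)
    for r in rects(white(im,140),10,KC,3000,6000):
        if 78<r[2]<90 and 45<r[3]<55: print('plate',[round(float(v),1) for v in r[:6]],r[6].round())
E
python3 -c "
from h import *
go(583.6,-204.4,130,12.5)"
```

```text
t 1.55 ee [596.1  50.4 165.4] th 21.21 tilt [0.0025 0.    ] q6 1.27 F [-0.1  0.   0.3] w 87.6
  rz 0.152 rad; shift mm x -67.4 y 246.1 z 35.4
```

Call:
carry_out --rows '[[[0, 0, 0], [0, 0, 0.076], 0], [[0, 0, 0], [0, 0, 0.076], 0], [[-0.0075, 0.0273, 0], [0, 0, 0], 0], [[-0.0075, 0.0273, 0], [0, 0, 0], 0], [[-0.0075, 0.0273, 0], [0, 0, 0], 0], [[-0.0075, 0.0273, 0.006], [0, 0, 0], 0], [[-0.0075, 0.0273, 0.006], [0, 0, 0], 0], [[-0.0075, 0.0273, 0.006], [0, 0, 0], 0], [[-0.0075, 0.0273, 0.006], [0, 0, 0], 0], [[-0.0075, 0.0273, 0.006], [0, 0, 0], 0], [[-0.0075, 0.0273, 0.005], [0, 0, 0], 0], [[0, 0, 0], [0, 0, 0], 0]]'

```text
t: 2.55
ee_pos: [582.2, -208.7, 129.3]
orientation: [3.122, 0.336, 0.002]
ft_force: [-0.9, -0.3, 0.1]
width: 87.9
```

Call:
carry_out --rows '[[[0, 0, 0], [0, 0, 0], 0], [[0, 0, 0], [0, 0, 0], 0]]'

```text
t: 2.72
ee_pos: [582.4, -203.8, 129.7]
orientation: [3.123, 0.341, 0.001]
ft_force: [-0.4, 0.3, -0.5]
width: 88.0
```

```bash
python3 -c "
from h import *
plate('w2'); go(583.6,-204.4,2,12.5)"
```

```text
t 2.77 ee [ 582.5 -203.2  129.8] th 12.53 tilt [ 0.0009 -0.0001] q6 1.0 F [ 0.  -0.1  0.4] w 87.7
  rz 0.000 rad; shift mm x 0.8 y 1.5 z 127.8
```

View pics/w2.png

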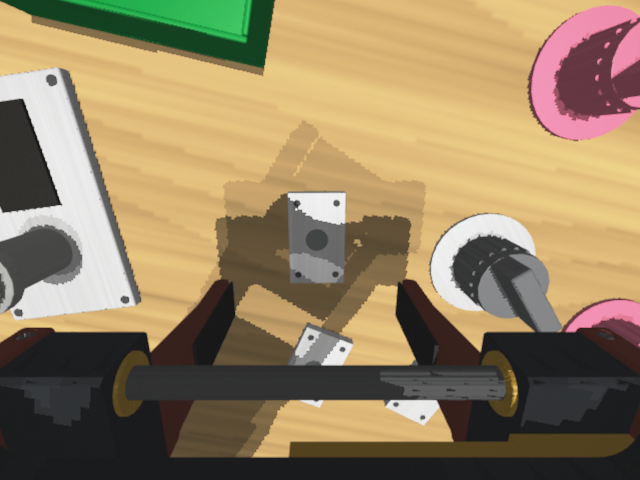

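The plate is centred at (317,238) but partly in shadow, so I'll segment by saturation instead.

```bash
cat >> h.py <<'E'
def grey(im,s=45,v=60):
    h=cv2.cvtColor(im,cv2.COLOR_RGB2HSV); m=((h[...,1]<s)&(h[...,2]>v)).astype(np.uint8)
    return cv2.morphologyEx(m,cv2.MORPH_OPEN,np.ones((3,3)))
def plate(name,z=10,im=None,KC=None):
    if im is None: im,KC,o=shot('wrist',name)
    for r in rects(grey(im),z,KC,3000,6500):
        if 74<r[2]<92 and 42<r[3]<58: print('plate',[round(float(v),1) for v in r[:6]],r[6].round())
E
python3 -c "
from h import *
im=cv2.imread('pics/w2.png')[:,:,::-1]; h=cv2.cvtColor(im,cv2.COLOR_RGB2HSV)
print([h[y,x] for x,y in [(330,200),(300,250),(320,275),(270,250),(320,238)]])
plate('w2',10,im,cam('wrist'))"
```

```text
[array([  0,   0, 239], dtype=uint8), array([ 60,   2, 103], dtype=uint8), array([ 30,   2, 149], dtype=uint8), array([ 19, 109,  98], dtype=uint8), array([75, 15, 69], dtype=uint8)]
plate [579.5, -204.3, 83.6, 50.0, 12.7, 1.0] [316. 236.]
```

```bash
python3 -c "
from h import *
go(579.5,-204.3,2,12.7)"
```

```text
t 2.77 ee [ 582.5 -203.2  129.8] th 12.53 tilt [ 0.0009 -0.0001] q6 1.0 F [ 0.  -0.1  0.4] w 87.7
  rz -0.003 rad; shift mm x -3.2 y 0.5 z 127.8
```

Call:
carry_out --rows '[[[-0.0032, 0.0005, 0.02], [0, 0, -0.003], 0], [[0, 0, 0.03], [0, 0, 0], 0], [[0, 0, 0.03], [0, 0, 0], 0], [[0, 0, 0.025], [0, 0, 0], 0], [[0, 0, 0.015], [0, 0, 0], 0], [[0, 0, 0.0075], [0, 0, 0], 0], [[0, 0, 0], [0, 0, 0], 0], [[0, 0, 0], [0, 0, 0], 0], [[0, 0, 0], [0, 0, 0], 0]]'

```text
t: 3.52
ee_pos: [580.1, -204.5, 2.7]
orientation: [3.121, 0.349, 0.003]
ft_force: [0.6, -0.0, 0.8]
width: 87.8
```

```bash
python3 -c "
from h import *
shot('wrist','w3');shot('side','d3')
go(579.5,-204.3,2,12.7)"
```

```text
t 3.62 ee [ 579.9 -204.7    2.6] th 12.73 tilt [ 0.0016 -0.0006] q6 0.99 F [-0.5 -0.2  0.6] w 87.9
  rz 0.000 rad; shift mm x -0.3 y -0.5 z 0.6
```

View pics/w3.png

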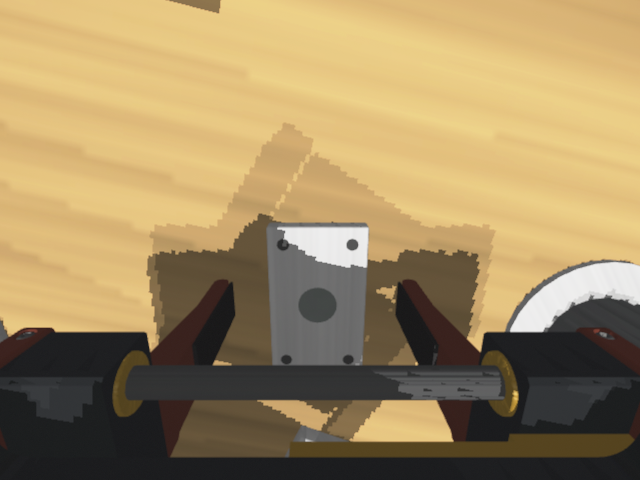

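Call:
carry_out --rows '[[[0, 0, 0], [0, 0, 0], 1], [[0, 0, 0], [0, 0, 0], 1], [[0, 0, 0], [0, 0, 0], 1], [[0, 0, 0], [0, 0, 0], 1], [[0, 0, 0], [0, 0, 0], 1], [[0, 0, 0], [0, 0, 0], 1], [[0, 0, 0], [0, 0, 0], 1], [[0, 0, 0], [0, 0, 0], 1]]'

```text
t: 4.28
ee_pos: [579.1, -204.7, 1.6]
orientation: [3.122, 0.348, -0.0]
ft_force: [0.2, -0.7, -1.2]
width: 49.7
```

Call:
carry_out --rows '[[[0, 0, -0.01], [0, 0, 0], 1], [[0, 0, -0.02], [0, 0, 0], 1], [[0, 0, -0.035], [0, 0, 0], 1], [[0, 0, -0.035], [0, 0, 0], 1], [[0, 0, -0.035], [0, 0, 0], 1], [[0, 0, -0.025], [0, 0, 0], 1], [[0, 0, 0], [0, 0, 0], 1], [[0, 0, 0], [0, 0, 0], 1]]'

```text
t: 4.95
ee_pos: [579.9, -204.9, 163.7]
orientation: [3.121, 0.347, 0.005]
ft_force: [0.3, -0.1, -1.4]
width: 49.7
```

```bash
python3 -c "
from h import *
shot('wrist','w4');shot('scene','s4')
go(*PAD,160,PTH)"
```

```text
t 5.05 ee [ 578.1 -204.3  160.7] th 12.71 tilt [-0.0017  0.0006] q6 0.99 F [-0.8  0.1 -0.7] w 49.3
  rz -0.127 rad; shift mm x 102.9 y -235.6 z 0.7
```

View pics/w4.png

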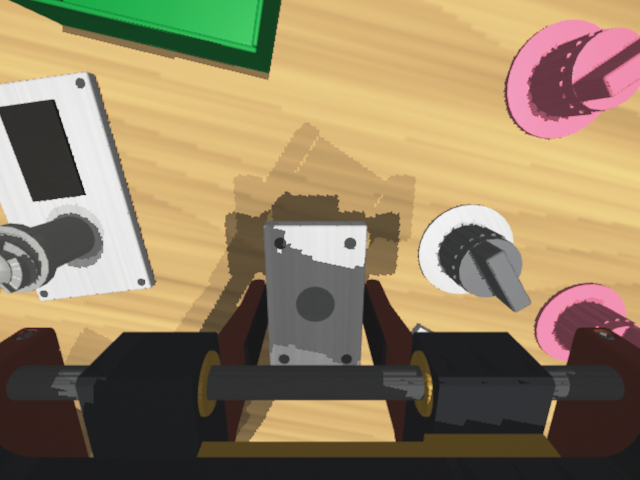

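Call:
carry_out --rows '[[[0, 0, 0], [0, 0, -0.064], 1], [[0, 0, 0], [0, 0, -0.063], 1], [[0.0103, -0.0236, 0], [0, 0, 0], 1], [[0.0103, -0.0236, 0], [0, 0, 0], 1], [[0.0103, -0.0236, 0], [0, 0, 0], 1], [[0.0103, -0.0236, 0], [0, 0, 0], 1], [[0.0103, -0.0236, 0], [0, 0, 0], 1], [[0.0103, -0.0236, 0], [0, 0, 0], 1], [[0.0103, -0.0236, 0], [0, 0, 0], 1], [[0.0103, -0.0236, 0], [0, 0, 0], 1], [[0.0103, -0.0236, 0], [0, 0, 0], 1], [[0.0103, -0.0236, 0], [0, 0, 0], 1]]'

```text
t: 6.05
ee_pos: [593.7, 53.5, 159.3]
orientation: [-3.094, -0.545, 0.007]
ft_force: [0.7, -0.1, -1.2]
width: 49.7
```

Call:
carry_out --rows '[[[0, 0, 0], [0, 0, 0], 1], [[0, 0, 0], [0, 0, 0], 1], [[0, 0, 0], [0, 0, 0], 1]]'

```text
t: 6.3
ee_pos: [594.3, 52.0, 160.1]
orientation: [-3.094, -0.546, 0.005]
ft_force: [-0.2, -0.3, -1.0]
width: 49.7
```

```bash
cat >> h.py <<'E'
def hand(name,zt=-8,im=None):
    """plate in hand: disc centre in tool mm, plane zt"""
    if im is None: im,_,o=shot('wrist',name)
    p=imaging.camera_params('wrist'); K,_=cam('wrist'); KC=(K,np.array(p['T_tool_cam']))
    g=cv2.cvtColor(im,cv2.COLOR_RGB2GRAY); h=cv2.cvtColor(im,cv2.COLOR_RGB2HSV)
    for t in (75,95,115,170):
        m=((g<t)&(h[...,1]<60)).astype(np.uint8); m[:240]=0; m[352:]=0; m[:,:275]=0; m[:,360:]=0
        for c in cv2.findContours(m,cv2.RETR_EXTERNAL,cv2.CHAIN_APPROX_NONE)[0]:
            a=cv2.contourArea(c); (u,v),(w,hh),an=cv2.fitEllipse(c) if len(c)>20 else ((0,0),(1,9),0)
            if a>500 and hh<1.5*w and hh<60: print('disc t%d'%t,(round(u,1),round(v,1)),round(w,1),round(hh,1),'tool',toplane((u,v),zt,KC)[0,:2].round(2))
    # far edge of plate, rows along column
E
python3 -c "
from h import *
hand('',-8,cv2.imread('pics/w4.png')[:,:,::-1]); hand('w5')
go(*PAD,18,PTH)"
```

```text
disc t75 (314.9, 303.9) 33.0 36.7 tool [-0.34 -0.78]
disc t95 (314.9, 303.8) 34.7 38.5 tool [-0.33 -0.8 ]
disc t75 (314.8, 303.9) 32.7 36.5 tool [-0.35 -0.84]
disc t95 (314.8, 303.9) 34.5 38.3 tool [-0.35 -0.84]
t 6.35 ee [594.5  51.6 160.5] th 19.97 tilt [-0.0022 -0.0004] q6 1.29 F [-0.3  0.3 -0.8] w 49.7
  rz -0.001 rad; shift mm x 0.1 y -0.7 z 142.5
```

Call:
carry_out --rows '[[[0.0001, 0.0011, 0.03], [0, 0, 0], 1], [[0, 0, 0.035], [0, 0, 0], 1], [[0, 0, 0.035], [0, 0, 0], 1], [[0, 0, 0.025], [0, 0, 0], 1], [[0, 0, 0.012], [0, 0, 0], 1], [[0, 0, 0.0045], [0, 0, 0], 1], [[0, 0, 0], [0, 0, 0], 1], [[0, 0, 0], [0, 0, 0], 1], [[0, 0, 0], [0, 0, 0], 1]]'

```text
t: 7.1
ee_pos: [597.1, 51.2, 21.8]
orientation: [3.094, 0.545, 0.005]
ft_force: [0.4, -0.3, -0.8]
width: 49.6
```

```bash
python3 -c "
from h import *
hand('w6')
go(594.9,50.6,17.5,PTH)"
```

```text
disc t75 (314.9, 303.9) 32.6 36.3 tool [-0.35 -0.79]
disc t95 (314.8, 303.8) 34.5 38.1 tool [-0.32 -0.84]
t 7.15 ee [597.   51.3  21.9] th 19.98 tilt [0.0029 0.0002] q6 1.29 F [-0.1  0.9 -1.5] w 49.4
  rz -0.000 rad; shift mm x -2.2 y -0.0 z 4.4
```

View pics/w6.png

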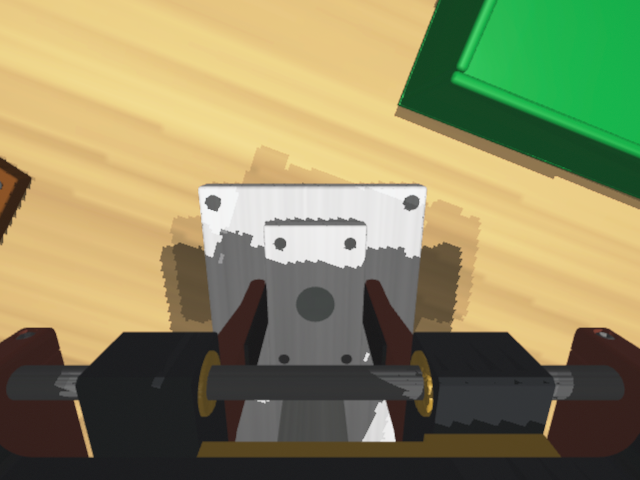

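Call:
carry_out --rows '[[[-0.0022, 0, 0.002], [0, 0, 0], 1], [[0, 0, 0], [0, 0, 0], 1], [[0, 0, 0], [0, 0, 0], 1], [[0, 0, 0], [0, 0, 0], 1]]'

```text
t: 7.48
ee_pos: [593.7, 50.7, 18.5]
orientation: [3.094, 0.545, 0.001]
ft_force: [-0.7, -0.7, -0.7]
width: 49.4
```

```bash
cat > holes.py <<'E'
from h import *
import sys
def blobs(im,roi,lo,hi,t=110):
    g=cv2.cvtColor(im,cv2.COLOR_RGB2GRAY); out=[]
    u0,v0,u1,v1=roi; m=(cv2.adaptiveThreshold(g,255,cv2.ADAPTIVE_THRESH_MEAN_C,cv2.THRESH_BINARY_INV,41,35)>0)
    m=m[v0:v1,u0:u1].astype(np.uint8)
    n,_,st,ce=cv2.connectedComponentsWithStats(m)
    for k in range(1,n):
        if lo<st[k,4]<hi and max(st[k,2:4])<1.7*min(st[k,2:4]): out.append((ce[k]+[u0,v0]).round(1).tolist()+[int(st[k,4])])
    return out
E
python3 -c "
from holes import *
im,KC,o=shot('wrist','w7')
print(blobs(im,(150,150,480,365),30,400))
go(594.9,50.6,17.5,PTH)"
```

```text
[[211.5, 197.1, 201], [414.4, 197.2, 204], [279.9, 243.0, 105], [349.7, 243.1, 109], [283.8, 358.6, 57], [346.0, 358.6, 59]]
t 7.53 ee [593.7  50.7  18.4] th 19.99 tilt [0.0003 0.    ] q6 1.29 F [ 0.7 -0.2 -0.8] w 49.7
  rz -0.000 rad; shift mm x 1.1 y 0.5 z 0.9
```

```bash
python3 -c "
from h import *
p=imaging.camera_params('wrist'); K,_=cam('wrist'); KC=(K,np.array(p['T_tool_cam']))
z=18.4-12
H=toplane([(211.5,197.1),(414.4,197.2)],z,KC); print(H.round(2),H.mean(0).round(2))
P=toplane([(279.9,243),(349.7,243.1),(283.8,358.6),(346,358.6)],-8,KC); print(P.round(2),P.mean(0).round(2))
"
```

```text
[[ 52.89 -53.86   6.4 ]
 [ 52.86  50.2    6.4 ]] [52.87 -1.83  6.4 ]
[[ 32.72 -17.93  -8.  ]
 [ 32.68  16.23  -8.  ]
 [-33.73 -17.87  -8.  ]
 [-33.7   16.27  -8.  ]] [-0.51 -0.83 -8.  ]
```

```bash
python3 -c "
from holes import *
im=cv2.imread('pics/w1.png')[:,:,::-1]
print(blobs(im,(245,155,390,365),20,300))
p=imaging.camera_params('wrist'); K,_=cam('wrist'); KC=(K,np.array(p['T_tool_cam']))
H=toplane([b[:2] for b in blobs(im,(245,155,390,365),20,300)],165-12,KC); print(H.round(2))
for t in (55,75,90):
  m=(im.max(2)<t).astype(np.uint8); m[:,:250]=0;m[:,385:]=0;m[:150]=0;m[280:]=0
  print([[round(float(v),2) for v in r[:6]] for r in rects(m,165-15,KC,2500,7000)])
"
```

```text
[[259.3, 171.9, 56], [370.2, 174.6, 60], [266.7, 207.0, 164], [248.4, 216.0, 89], [252.3, 325.9, 96], [264.1, 345.8, 29], [358.2, 347.5, 32]]
[[  52.42  -53.04  153.  ]
 [  49.95   50.93  153.  ]
 [  19.12  -47.55  153.  ]
 [  10.24  -65.77  153.  ]
 [-111.37  -68.79  153.  ]
 [-136.35  -57.14  153.  ]
 [-138.45   46.99  153.  ]]
[[-0.71, -1.84, 83.36, 48.77, 1.33, 0.99]]
[[-0.71, -1.63, 83.81, 49.18, 1.33, 0.99]]
[[-1.14, -1.99, 84.65, 50.45, 1.38, 0.98]]
```

Call:
carry_out --rows '[[[0.0014, -0.0009, 0], [0, 0, 0], 1], [[0, 0, 0], [0, 0, 0], 1], [[0, 0, 0], [0, 0, 0], 1], [[0, 0, 0], [0, 0, 0], 1]]'

```text
t: 7.87
ee_pos: [594.7, 52.0, 18.1]
orientation: [-3.094, -0.545, 0.0]
ft_force: [-0.5, -0.3, -0.6]
width: 49.6
```

```bash
cat >> holes.py <<'E'
def rel(name,zb,inhand=True,roi=(150,120,480,365)):
    """zb = plate top height world; prints plate centre relative to carrier far-hole mid"""
    im,_,o=shot('wrist',name); p=imaging.camera_params('wrist'); K,_=cam('wrist'); KC=(K,np.array(p['T_tool_cam']))
    B=blobs(im,roi,30,450); z=o['ee_pos'][2]
    T=toplane([b[:2] for b in B],z-12,KC)[:,:2]; U=toplane([b[:2] for b in B],-8 if inhand else z-zb,KC)[:,:2]
    D=lambda A,i,j,l:abs(np.linalg.norm(A[i]-A[j])-l)
    n=len(B); hp=[(i,j) for i in range(n) for j in range(n) if i<j and D(T,i,j,104)<2.5]
    print('carrier pairs',[( (T[i]+T[j])/2).round(2).tolist()+[round(float(np.degrees(np.arctan2((T[i]-T[j])[0],abs((T[i]-T[j])[1])))),2)] for i,j in hp], 'px',[(B[i][:2],B[j][:2]) for i,j in hp])
    w=[(i,j) for i in range(n) for j in range(n) if i<j and D(U,i,j,34.2)<1.5]
    print('plate pairs',[((U[i]+U[j])/2).round(2).tolist() for i,j in w])
    for a in w:
        for b in w:
            ma,mb=(U[a[0]]+U[a[1]])/2,(U[b[0]]+U[b[1]])/2
            if ma[0]-mb[0]>55 and hp:
                c=(ma+mb)/2; i,j=hp[0]; h=(T[i]+T[j])/2; print('plate centre',c.round(2),'len',round(np.linalg.norm(ma-mb),1),'yaw',round(float(np.degrees(np.arctan2(*(ma-mb)[::-1]))),2),'holes-plate',(h-c).round(2),'want 52,0')
    return im,o
E
python3 -c "
from holes import *
rel('w8',0)
go(594.9,50.6,17.5,PTH)"
```

```text
carrier pairs [[51.53, -0.93, 0.02]] px [([213.2, 199.8], [416.2, 199.9])]
plate pairs [[32.62, -0.9], [-33.71, -0.8]]
plate centre [-0.55 -0.85] len 66.3 yaw -0.09 holes-plate [52.08 -0.08] want 52,0
t 7.92 ee [594.7  52.   18.1] th 19.99 tilt [-0.0001  0.    ] q6 1.29 F [-0.5  0.2 -1.2] w 49.8
  rz -0.000 rad; shift mm x -0.2 y 1.4 z 0.6
```

Call:
carry_out --rows '[[[0, 0, 0.001], [0, 0, 0], 1], [[0, 0, 0], [0, 0, 0], 1], [[0, 0, 0], [0, 0, 0], 1], [[0, 0, 0], [0, 0, 0], 0], [[0, 0, 0], [0, 0, 0], 0], [[0, 0, 0], [0, 0, 0], 0], [[0, 0, 0], [0, 0, 0], 0], [[0, 0, 0], [0, 0, 0], 0]]'

```text
t: 8.58
ee_pos: [594.7, 51.9, 17.2]
orientation: [-3.094, -0.545, -0.0]
ft_force: [-0.9, -0.8, 0.8]
width: 79.4
```

Call:
carry_out --rows '[[[0, 0, -0.01], [0, 0, 0], 0], [[0, 0, -0.03], [0, 0, 0], 0], [[0, 0, -0.035], [0, 0, 0], 0], [[0, 0, -0.035], [0, 0, 0], 0], [[0, 0, -0.03], [0, 0, 0], 0], [[0, 0, 0], [0, 0, 0], 0], [[0, 0, 0], [0, 0, 0], 0], [[0, 0, 0], [0, 0, 0], 0]]'

```text
t: 9.25
ee_pos: [594.2, 51.9, 157.2]
orientation: [-3.094, -0.545, 0.0]
ft_force: [0.7, 0.5, -0.6]
width: 87.7
```

```bash
python3 -c "
from holes import *
rel('w9',25,False)
go(449.3,-230.7,130,-10.7)"
```

```text
carrier pairs [[52.05, -0.93, -0.11]] px [([258.0, 173.2], [371.9, 173.0])]
plate pairs [[33.11, -0.82]]
t 9.3 ee [593.7  51.9 156.3] th 19.98 tilt [-0.0019 -0.0001] q6 1.29 F [-0.5 -0.1  0. ] w 87.8
  rz 0.536 rad; shift mm x -89.4 y 304.5 z 26.3
```

View pics/w9.png

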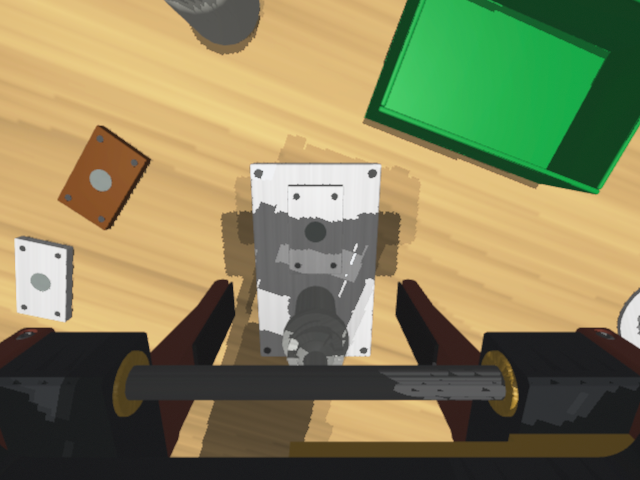

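Call:
carry_out --rows '[[[0, 0, 0], [0, 0, 0.107], 0], [[0, 0, 0], [0, 0, 0.107], 0], [[0, 0, 0], [0, 0, 0.107], 0], [[0, 0, 0], [0, 0, 0.107], 0], [[0, 0, 0], [0, 0, 0.108], 0], [[-0.009, 0.0304, 0], [0, 0, 0], 0], [[-0.009, 0.0304, 0], [0, 0, 0], 0], [[-0.009, 0.0304, 0], [0, 0, 0], 0], [[-0.009, 0.0304, 0], [0, 0, 0], 0], [[-0.009, 0.0304, 0], [0, 0, 0], 0], [[-0.009, 0.0304, 0.005], [0, 0, 0], 0], [[-0.009, 0.0304, 0.005], [0, 0, 0], 0]]'

```text
t: 10.3
ee_pos: [491.4, -146.3, 145.7]
orientation: [-3.127, 0.293, 0.004]
ft_force: [0.7, 0.2, 0.6]
width: 87.3
```

Call:
carry_out --rows '[[[-0.009, 0.0304, 0.005], [0, 0, 0], 0], [[-0.009, 0.0304, 0.005], [0, 0, 0], 0], [[-0.008, 0.0304, 0.005], [0, 0, 0], 0], [[0, 0, 0], [0, 0, 0], 0], [[0, 0, 0], [0, 0, 0], 0], [[0, 0, 0], [0, 0, 0], 0], [[0, 0, 0], [0, 0, 0], 0]]'

```text
t: 10.88
ee_pos: [450.8, -229.2, 131.7]
orientation: [-3.127, 0.292, 0.001]
ft_force: [-0.1, -0.3, 0.2]
width: 87.7
```

```bash
python3 -c "
from h import *
plate('w10')
go(449.3,-230.7,2,-10.7)"
```

```text
plate [445.7, -231.6, 83.3, 49.9, 169.2, 1.0] [319. 237.]
plate [448.2, -350.1, 84.0, 52.7, 162.6, 1.0] [453. 210.]
t 10.93 ee [ 451.  -229.1  131.9] th -10.64 tilt [-0.0005  0.0004] q6 1.26 F [-0.3  0.5 -0.2] w 87.9
  rz 0.001 rad; shift mm x -1.4 y 1.8 z 129.9
```

Call:
carry_out --rows '[[[-0.0048, 0.0042, 0.02], [0, 0, 0.003], 0], [[0, 0, 0.03], [0, 0, 0], 0], [[0, 0, 0.03], [0, 0, 0], 0], [[0, 0, 0.025], [0, 0, 0], 0], [[0, 0, 0.015], [0, 0, 0], 0], [[0, 0, 0.01], [0, 0, 0], 0], [[0, 0, 0], [0, 0, 0], 0], [[0, 0, 0], [0, 0, 0], 0], [[0, 0, 0], [0, 0, 0], 0]]'

```text
t: 11.68
ee_pos: [445.9, -233.1, 2.5]
orientation: [3.127, -0.297, 0.001]
ft_force: [0.6, 0.2, -0.2]
width: 88.1
```

```bash
python3 -c "
from h import *
hand('w11')
go(445.7,-231.6,2,-10.8)"
```

```text
disc t75 (312.8, 304.1) 32.5 36.6 tool [-0.78 -1.28]
disc t95 (312.8, 304.1) 34.4 38.3 tool [-0.78 -1.3 ]
t 11.73 ee [ 445.8 -233.2    2.6] th -10.85 tilt [ 0.0009 -0.0005] q6 1.25 F [-0.2  1.3 -0.4] w 87.7
  rz -0.001 rad; shift mm x -0.4 y -1.6 z 0.6
```

Call:
carry_out --rows '[[[0, 0, 0], [0, 0, 0], 1], [[0, 0, 0], [0, 0, 0], 1], [[0, 0, 0], [0, 0, 0], 1], [[0, 0, 0], [0, 0, 0], 1], [[0, 0, 0], [0, 0, 0], 1], [[0, 0, 0], [0, 0, 0], 1], [[0, 0, -0.008], [0, 0, 0], 1], [[0, 0, -0.02], [0, 0, 0], 1], [[0, 0, -0.03], [0, 0, 0], 1], [[0, 0, -0.035], [0, 0, 0], 1], [[0, 0, -0.035], [0, 0, -0.1], 1], [[0, 0, -0.03], [0, 0, -0.1], 1]]'

```text
t: 12.73
ee_pos: [445.0, -233.4, 162.6]
orientation: [3.141, 0.022, 0.001]
ft_force: [0.8, 0.5, -1.7]
width: 49.7
```

```bash
python3 -c "
from h import *
go(594.7,52,160,PTH)"
```

```text
t 12.73 ee [ 445.  -233.4  162.6] th 0.82 tilt [ 0.0006 -0.0004] q6 1.05 F [ 0.8  0.5 -1.7] w 49.7
  rz -0.335 rad; shift mm x 238.3 y -217.0 z 2.6
```

Call:
carry_out --rows '[[[0, 0, 0], [0, 0, -0.112], 1], [[0, 0, 0], [0, 0, -0.112], 1], [[0, 0, 0], [0, 0, -0.111], 1], [[0.0265, -0.0241, 0], [0, 0, 0], 1], [[0.0265, -0.0241, 0], [0, 0, 0], 1], [[0.0265, -0.0241, 0], [0, 0, 0], 1], [[0.0265, -0.0241, 0], [0, 0, 0], 1], [[0.0265, -0.0241, 0], [0, 0, 0], 1], [[0.0265, -0.0241, 0], [0, 0, 0], 1], [[0.0265, -0.0241, 0], [0, 0, 0], 1], [[0.0265, -0.0241, 0], [0, 0, 0], 1], [[0.0265, -0.0241, 0], [0, 0, 0], 1]]'

```text
t: 13.73
ee_pos: [596.4, 53.0, 160.5]
orientation: [-3.095, -0.539, 0.001]
ft_force: [0.4, -1.4, -1.6]
width: 49.2
```

Call:
carry_out --rows '[[[0, 0, 0], [0, 0, 0], 1], [[0, 0, 0], [0, 0, 0], 1], [[0, 0, 0.02], [0, 0, 0], 1], [[0, 0, 0.035], [0, 0, 0], 1], [[0, 0, 0.035], [0, 0, 0], 1], [[0, 0, 0.02], [0, 0, 0], 1], [[0, 0, 0.01], [0, 0, 0], 1], [[0, 0, 0], [0, 0, 0], 1], [[0, 0, 0], [0, 0, 0], 1], [[0, 0, 0], [0, 0, 0], 1]]'

```text
t: 14.57
ee_pos: [597.4, 50.9, 41.8]
orientation: [3.095, 0.538, 0.004]
ft_force: [0.2, -0.5, -1.6]
width: 49.8
```

```bash
python3 -c "
from holes import *
rel('w12',0)
go(594.7,52,27.5,PTH)"
```

```text
carrier pairs [[49.34, -3.06, -0.27]] px [([222.0, 197.0], [400.3, 196.2])]
plate pairs [[44.27, -31.05], [33.21, -0.82], [-32.79, -0.9]]
plate centre [  5.74 -15.98] len 82.7 yaw -21.37 holes-plate [43.6  12.92] want 52,0
plate centre [ 0.21 -0.86] len 66.0 yaw 0.07 holes-plate [49.13 -2.19] want 52,0
t 14.62 ee [597.6  51.1  42. ] th 19.73 tilt [0.0029 0.0002] q6 1.29 F [-0.3 -0.5 -1. ] w 49.6
  rz -0.005 rad; shift mm x -2.4 y -1.9 z 14.5
```

View pics/w12.png

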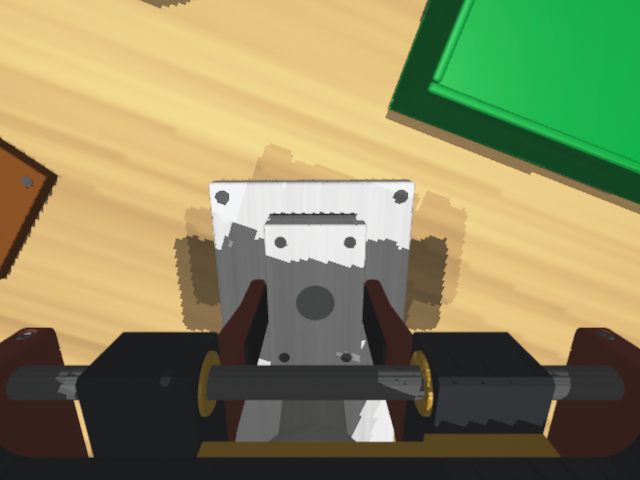

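Call:
carry_out --rows '[[[-0.0028, -0.0021, 0.005], [0, 0, -0.005], 1], [[0, 0, 0.008], [0, 0, 0], 1], [[0, 0, 0], [0, 0, 0], 1], [[0, 0, 0], [0, 0, 0], 1], [[0, 0, 0], [0, 0, 0], 1]]'

```text
t: 15.03
ee_pos: [592.8, 52.4, 27.1]
orientation: [-3.094, -0.547, 0.0]
ft_force: [0.1, 0.5, -1.7]
width: 49.5
```

```bash
python3 -c "
from holes import *
rel('w13',0)
go(594.7,52,27,PTH)"
```

```text
carrier pairs [[53.11, 0.24, 0.02]] px [([220.1, 194.0], [413.7, 194.1])]
plate pairs [[33.14, -0.83], [-33.04, -0.78]]
plate centre [ 0.05 -0.8 ] len 66.2 yaw -0.05 holes-plate [53.06  1.04] want 52,0
t 15.08 ee [592.8  52.4  27.1] th 20.04 tilt [-0.0003  0.    ] q6 1.29 F [-0.2  0.5 -1.2] w 49.7
  rz 0.001 rad; shift mm x 1.6 y 1.0 z 0.1
```

Call:
carry_out --rows '[[[0.001, 0.001, -0.001], [0, 0, 0], 1], [[0, 0, 0], [0, 0, 0], 1], [[0, 0, 0], [0, 0, 0], 1], [[0, 0, 0], [0, 0, 0], 1], [[0, 0, 0], [0, 0, 0], 1]]'

```text
t: 15.5
ee_pos: [594.1, 51.7, 28.1]
orientation: [-3.094, -0.547, 0.0]
ft_force: [0.9, -0.3, -0.8]
width: 49.6
```

```bash
python3 -c "
from holes import *
rel('w14',0)
go(594.7,52,27,PTH)"
```

```text
carrier pairs [[52.12, -0.92, 0.11], [23.5, -32.51, 2.68]] px [([218.7, 195.4], [410.8, 195.8]), ([349.6, 241.9], [169.2, 249.9])]
plate pairs [[33.26, -0.83], [-33.0, -0.77]]
plate centre [ 0.13 -0.8 ] len 66.3 yaw -0.05 holes-plate [51.99 -0.11] want 52,0
t 15.55 ee [594.1  51.7  28.1] th 20.04 tilt [-0.0002 -0.    ] q6 1.29 F [ 0.3  0.1 -1.6] w 49.9
  rz 0.001 rad; shift mm x 0.6 y -0.1 z 1.1
```

Aligned. Lower, release, retreat to z≈158, then plate A (452,-351, θ -17.3).

Call:
carry_out --rows '[[[0, 0, 0.001], [0, 0, 0], 1], [[0, 0, 0], [0, 0, 0], 1], [[0, 0, 0], [0, 0, 0], 1], [[0, 0, 0], [0, 0, 0], 0], [[0, 0, 0], [0, 0, 0], 0], [[0, 0, 0], [0, 0, 0], 0], [[0, 0, 0], [0, 0, 0], 0], [[0, 0, 0], [0, 0, 0], 0], [[0, 0, -0.01], [0, 0, 0], 0], [[0, 0, -0.03], [0, 0, 0], 0], [[0, 0, -0.035], [0, 0, 0], 0], [[0, 0, -0.035], [0, 0, 0], 0]]'

```text
t: 16.55
ee_pos: [593.5, 51.7, 138.4]
orientation: [-3.094, -0.547, 0.003]
ft_force: [0.6, 0.6, 0.0]
width: 87.9
```

Call:
carry_out --rows '[[[0, 0, -0.02], [0, 0, 0], 0], [[0, 0, 0], [0, 0, 0], 0], [[0, 0, 0], [0, 0, 0], 0]]'

```text
t: 16.8
ee_pos: [595.0, 51.8, 159.1]
orientation: [3.093, 0.547, 0.005]
ft_force: [0.0, -0.5, -0.8]
width: 87.6
```

```bash
python3 -c "
from holes import *
rel('w15',35,False)
go(448.2,-350.1,130,-17.4)"
```

```text
carrier pairs [[50.61, -1.43, -0.01]] px [([257.9, 174.5], [370.9, 174.5])]
plate pairs [[32.06, -1.33]]
t 16.85 ee [594.   51.7 157.5] th 20.04 tilt [0.0006 0.    ] q6 1.29 F [-0.6 -0.3 -0. ] w 87.9
  rz 0.653 rad; shift mm x -19.0 y 427.1 z 27.5
```

View pics/w15.png

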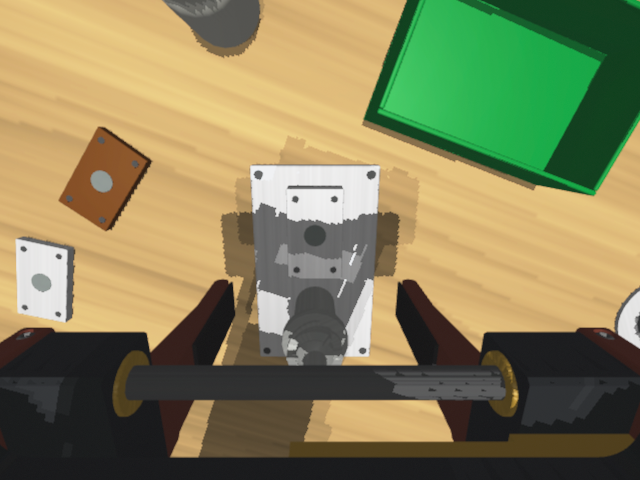

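Call:
carry_out --rows '[[[0, 0, 0], [0, 0, 0.109], 0], [[0, 0, 0], [0, 0, 0.109], 0], [[0, 0, 0], [0, 0, 0.109], 0], [[0, 0, 0], [0, 0, 0.109], 0], [[0, 0, 0], [0, 0, 0.109], 0], [[0, 0, 0], [0, 0, 0.108], 0], [[-0.0016, 0.0356, 0], [0, 0, 0], 0], [[-0.0016, 0.0356, 0], [0, 0, 0], 0], [[-0.0016, 0.0356, 0], [0, 0, 0], 0], [[-0.0016, 0.0356, 0], [0, 0, 0], 0], [[-0.0016, 0.0356, 0], [0, 0, 0], 0], [[-0.0016, 0.0356, 0], [0, 0, 0], 0]]'

```text
t: 17.85
ee_pos: [519.3, -150.2, 155.4]
orientation: [-3.105, 0.474, 0.005]
ft_force: [-0.2, 0.6, -0.2]
width: 87.7
```

Call:
carry_out --rows '[[[-0.0016, 0.0356, 0], [0, 0, 0], 0], [[-0.0016, 0.0356, 0.0], [0, 0, 0], 0], [[-0.0016, 0.0356, 0.008], [0, 0, 0], 0], [[-0.0016, 0.0356, 0.008], [0, 0, 0], 0], [[-0.0016, 0.0356, 0.008], [0, 0, 0], 0], [[-0.0014, 0.0356, 0.004], [0, 0, 0], 0], [[0, 0, 0], [0, 0, 0], 0], [[0, 0, 0], [0, 0, 0], 0], [[0, 0, 0], [0, 0, 0], 0], [[0, 0, 0], [0, 0, 0], 0]]'

```text
t: 18.68
ee_pos: [448.5, -348.9, 128.5]
orientation: [-3.105, 0.473, 0.002]
ft_force: [0.1, 1.2, -0.4]
width: 87.9
```

```bash
cat >> h.py <<'E'
def tgt(name,z=10):
    """measure plate under hand and print descent shift (y bias 0.85 incl.)"""
    o=readout.get_obs(); im,KC,o=shot('wrist',name); rs=[r for r in rects(grey(im),z,KC,3000,6500) if 74<r[2]<92 and 42<r[3]<58]
    for r in rs: print('plate',[round(float(v),1) for v in r[:6]],r[6].round())
    r=min(rs,key=lambda r:np.hypot(r[0]-o['ee_pos'][0],r[1]-o['ee_pos'][1])); th=(r[4]+90)%180-90; t=np.radians(th)
    go(r[0]+.85*np.sin(t),r[1]-.85*np.cos(t),2,th)
E
python3 -c "
from h import *
tgt('w16')"
```

```text
plate [448.0, -351.6, 84.4, 50.0, 162.4, 1.0] [318. 232.]
t 18.73 ee [ 448.8 -348.9  128.8] th -17.28 tilt [-0.0008  0.0008] q6 1.19 F [-0.1  0.1  0.8] w 87.5
  rz 0.005 rad; shift mm x 0.1 y 3.7 z 126.8
```

Call:
carry_out --rows '[[[0, 0.0037, 0.02], [0, 0, 0.005], 0], [[0, 0, 0.03], [0, 0, 0], 0], [[0, 0, 0.03], [0, 0, 0], 0], [[0, 0, 0.025], [0, 0, 0], 0], [[0, 0, 0.014], [0, 0, 0], 0], [[0, 0, 0.008], [0, 0, 0], 0], [[0, 0, 0], [0, 0, 0], 0], [[0, 0, 0], [0, 0, 0], 0], [[0, 0, 0], [0, 0, 0], 0]]'

```text
t: 19.48
ee_pos: [448.3, -353.5, 2.8]
orientation: [3.104, -0.48, 0.001]
ft_force: [0.4, -0.4, 0.1]
width: 88.3
```

```bash
python3 -c "
from h import *
hand('w17')
go(448,-352,2,-17.6)"
```

```text
disc t75 (311.8, 304.2) 32.4 36.2 tool [-0.85 -1.68]
disc t95 (311.7, 304.2) 34.2 37.9 tool [-0.84 -1.72]
t 19.53 ee [ 448.2 -353.7    2.9] th -17.61 tilt [ 0.001  -0.0008] q6 1.19 F [-0.4  0.2  0.3] w 87.6
  rz -0.000 rad; shift mm x -0.7 y -1.6 z 0.9
```

Call:
carry_out --rows '[[[-0.0005, -0.001, 0.0005], [0, 0, 0], 1], [[0, 0, 0], [0, 0, 0], 1], [[0, 0, 0], [0, 0, 0], 1], [[0, 0, 0], [0, 0, 0], 1], [[0, 0, 0], [0, 0, 0], 1], [[0, 0, 0], [0, 0, 0], 1], [[0, 0, -0.008], [0, 0, 0], 1], [[0, 0, -0.02], [0, 0, 0], 1], [[0, 0, -0.03], [0, 0, 0], 1], [[0, 0, -0.035], [0, 0, 0], 1], [[0, 0, -0.035], [0, 0, -0.11], 1], [[0, 0, -0.03], [0, 0, -0.11], 1]]'

```text
t: 20.53
ee_pos: [447.2, -352.8, 162.2]
orientation: [3.138, -0.131, 0.001]
ft_force: [0.6, 0.2, -1.6]
width: 49.5
```

```bash
python3 -c "
from h import *
go(594.4,51.8,165,PTH)"
```

```text
t 20.53 ee [ 447.2 -352.8  162.2] th -4.78 tilt [ 0.0007 -0.0006] q6 0.97 F [ 0.6  0.2 -1.6] w 49.5
  rz -0.432 rad; shift mm x 276.7 y -329.8 z -2.8
```

Call:
carry_out --rows '[[[0, 0, 0], [0, 0, -0.108], 1], [[0, 0, 0], [0, 0, -0.108], 1], [[0, 0, 0], [0, 0, -0.108], 1], [[0, 0, 0], [0, 0, -0.108], 1], [[0.0231, -0.0275, 0], [0, 0, 0], 1], [[0.0231, -0.0275, 0], [0, 0, 0], 1], [[0.0231, -0.0275, 0], [0, 0, 0], 1], [[0.0231, -0.0275, 0], [0, 0, 0], 1], [[0.0231, -0.0275, 0], [0, 0, 0], 1], [[0.0231, -0.0275, 0], [0, 0, 0], 1], [[0.0231, -0.0275, 0], [0, 0, 0], 1], [[0.0231, -0.0275, 0], [0, 0, 0], 1]]'

```text
t: 21.53
ee_pos: [547.2, -81.6, 160.1]
orientation: [3.095, 0.537, 0.0]
ft_force: [0.0, -0.3, -0.7]
width: 49.6
```

Call:
carry_out --rows '[[[0.0231, -0.0275, 0], [0, 0, 0], 1], [[0.0231, -0.0275, 0], [0, 0, 0], 1], [[0.0231, -0.0275, 0], [0, 0, 0], 1], [[0.0226, -0.0275, 0], [0, 0, 0], 1], [[0, 0, 0], [0, 0, 0], 1], [[0, 0, 0.02], [0, 0, 0], 1], [[0, 0, 0.035], [0, 0, 0], 1], [[0, 0, 0.035], [0, 0, 0], 1], [[0, 0, 0.022], [0, 0, 0], 1], [[0, 0, 0], [0, 0, 0], 1], [[0, 0, 0], [0, 0, 0], 1], [[0, 0, 0], [0, 0, 0], 1]]'

```text
t: 22.53
ee_pos: [597.5, 51.0, 49.1]
orientation: [3.095, 0.537, 0.003]
ft_force: [-0.8, -0.3, -1.7]
width: 49.6
```

```bash
python3 -c "
from holes import *
rel('w18',0)
go(594.7,52,38.5,PTH)"
```

```text
carrier pairs [[49.23, -3.06, -0.34], [-24.22, 8.03, 53.62]] px [([225.2, 195.3], [397.4, 194.3]), ([377.6, 244.7], [283.9, 357.3])]
plate pairs [[44.72, -30.39], [33.34, -0.9]]
t 22.58 ee [597.9  51.1  49.6] th 19.69 tilt [0.0029 0.0002] q6 1.29 F [ 0.   0.2 -0.4] w 49.6
  rz -0.005 rad; shift mm x -2.7 y -1.9 z 11.1
```

Call:
carry_out --rows '[[[-0.002, -0.0012, 0.006], [0, 0, -0.005], 1], [[0, 0, 0.004], [0, 0, 0], 1], [[0, 0, 0], [0, 0, 0], 1], [[0, 0, 0], [0, 0, 0], 1], [[0, 0, 0], [0, 0, 0], 1], [[0, 0, 0], [0, 0, 0], 1]]'

```text
t: 23.08
ee_pos: [594.4, 51.7, 37.9]
orientation: [3.094, 0.545, 0.0]
ft_force: [-0.8, 0.5, -1.2]
width: 49.7
```

```bash
python3 -c "
from holes import *
rel('w19',0)
go(594.3,51.8,37,PTH)"
```

```text
carrier pairs [[51.87, -1.08, -0.01]] px [([223.2, 193.3], [405.8, 193.3])]
plate pairs [[45.14, -30.8], [45.15, 28.82], [33.24, -0.97], [-32.91, -0.8]]
plate centre [  6.11 -15.8 ] len 83.6 yaw -21.02 holes-plate [45.75 14.72] want 52,0
plate centre [ 6.12 14.01] len 83.5 yaw 20.78 holes-plate [ 45.74 -15.09] want 52,0
plate centre [ 0.16 -0.89] len 66.1 yaw -0.15 holes-plate [51.7  -0.19] want 52,0
t 23.13 ee [594.4  51.7  37.8] th 19.98 tilt [0.0003 0.    ] q6 1.29 F [-0.6 -0.2 -0.7] w 49.8
  rz -0.000 rad; shift mm x -0.1 y -0.1 z 0.8
```

Good (51.7, -0.2). Nudge, release and retreat.

Call:
carry_out --rows '[[[-0.0003, -0.0002, 0.001], [0, 0, 0], 1], [[0, 0, 0], [0, 0, 0], 1], [[0, 0, 0], [0, 0, 0], 1], [[0, 0, 0], [0, 0, 0], 0], [[0, 0, 0], [0, 0, 0], 0], [[0, 0, 0], [0, 0, 0], 0], [[0, 0, 0], [0, 0, 0], 0], [[0, 0, 0], [0, 0, 0], 0], [[0, 0, -0.01], [0, 0, 0], 0], [[0, 0, -0.03], [0, 0, 0], 0], [[0, 0, -0.035], [0, 0, 0], 0], [[0, 0, -0.035], [0, 0, 0], 0]]'

```text
t: 24.13
ee_pos: [593.2, 51.7, 147.9]
orientation: [-3.094, -0.545, 0.003]
ft_force: [0.7, 0.6, -0.3]
width: 87.7
```

Call:
carry_out --rows '[[[0, 0, -0.01], [0, 0, 0], 0], [[0, 0, 0], [0, 0, 0], 0], [[0, 0, 0], [0, 0, 0], 0]]'

```text
t: 24.38
ee_pos: [593.9, 51.8, 157.1]
orientation: [3.094, 0.545, 0.002]
ft_force: [0.3, 0.4, -1.0]
width: 87.7
```

```bash
python3 -c "
from holes import *
rel('w20',45,False)
go(447,297,130,6.8)"
```

```text
carrier pairs [[52.24, -0.93, -0.01]] px [([257.9, 172.9], [372.0, 172.9])]
plate pairs [[33.63, -0.93]]
t 24.43 ee [593.   51.7 155.8] th 19.99 tilt [-0.0014 -0.0001] q6 1.29 F [-0.2 -0.1  0.2] w 87.9
  rz 0.230 rad; shift mm x -116.0 y -260.8 z 25.8
```

View pics/w20.png

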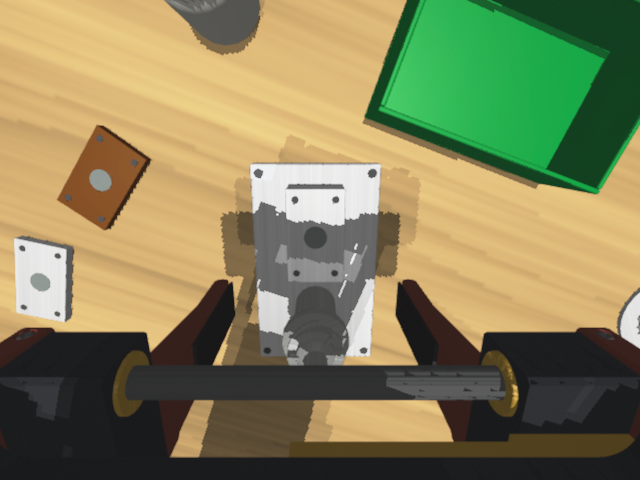

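Call:
carry_out --rows '[[[0, 0, 0], [0, 0, 0.115], 0], [[0, 0, 0], [0, 0, 0.115], 0], [[-0.0129, -0.029, 0], [0, 0, 0], 0], [[-0.0129, -0.029, 0], [0, 0, 0], 0], [[-0.0129, -0.029, 0], [0, 0, 0], 0], [[-0.0129, -0.029, 0], [0, 0, 0], 0], [[-0.0129, -0.029, 0.005], [0, 0, 0], 0], [[-0.0129, -0.029, 0.005], [0, 0, 0], 0], [[-0.0129, -0.029, 0.005], [0, 0, 0], 0], [[-0.0129, -0.029, 0.005], [0, 0, 0], 0], [[-0.0128, -0.0288, 0.005], [0, 0, 0], 0], [[0, 0, 0], [0, 0, 0], 0]]'

```text
t: 25.43
ee_pos: [443.7, 299.3, 128.7]
orientation: [3.134, 0.192, -0.008]
ft_force: [-0.6, 0.2, -0.4]
width: 87.8
```

Call:
carry_out --rows '[[[0, 0, 0], [0, 0, 0], 0], [[0, 0, 0], [0, 0, 0], 0], [[0, 0, 0], [0, 0, 0], 0]]'

```text
t: 25.68
ee_pos: [448.0, 295.9, 131.0]
orientation: [3.135, 0.185, -0.002]
ft_force: [0.7, 0.1, -0.6]
width: 88.1
```

```bash
python3 -c "
from h import *
tgt('w21')"
```

```text
plate [446.0, 295.8, 83.7, 49.9, 6.5, 1.0] [315. 235.]
plate [529.3, 427.4, 83.9, 52.6, 170.5, 1.0] [165. 116.]
t 25.73 ee [448.3 295.9 131.3] th 6.72 tilt [-0.0006 -0.0005] q6 2.01 F [-0.4 -0.4  0.4] w 88.0
  rz 0.004 rad; shift mm x -2.2 y 0.7 z 129.3
```

Call:
carry_out --rows '[[[-0.0022, 0.0002, 0.02], [0, 0, 0.004], 0], [[0, 0, 0.03], [0, 0, 0], 0], [[0, 0, 0.03], [0, 0, 0], 0], [[0, 0, 0.025], [0, 0, 0], 0], [[0, 0, 0.015], [0, 0, 0], 0], [[0, 0, 0.009], [0, 0, 0], 0], [[0, 0, 0], [0, 0, 0], 0], [[0, 0, 0], [0, 0, 0], 0], [[0, 0, 0], [0, 0, 0], 0]]'

```text
t: 26.48
ee_pos: [446.4, 296.3, 3.2]
orientation: [-3.136, -0.179, -0.001]
ft_force: [-0.1, 0.2, -0.3]
width: 87.7
```

```bash
python3 -c "
from h import *
hand('w22')
go(446,295,2,6.5)"
```

```text
disc t75 (317.2, 303.8) 32.8 36.3 tool [-0.49  0.65]
disc t95 (317.2, 303.8) 34.8 38.2 tool [-0.51  0.61]
t 26.53 ee [446.4 296.5   3.4] th 6.53 tilt [0.0011 0.0007] q6 2.02 F [-0.3  0.7 -0.7] w 88.1
  rz 0.001 rad; shift mm x -0.6 y 1.4 z 1.4
```

Call:
carry_out --rows '[[[0, 0.0014, 0.0012], [0, 0, 0], 1], [[0, 0, 0], [0, 0, 0], 1], [[0, 0, 0], [0, 0, 0], 1], [[0, 0, 0], [0, 0, 0], 1], [[0, 0, 0], [0, 0, 0], 1], [[0, 0, 0], [0, 0, 0], 1], [[0, 0, -0.008], [0, 0, 0], 1], [[0, 0, -0.02], [0, 0, 0], 1], [[0, 0, -0.03], [0, 0, 0], 1], [[0, 0, -0.035], [0, 0, 0], 1], [[0, 0, -0.035], [0, 0, -0.11], 1], [[0, 0, -0.03], [0, 0, -0.11], 1]]'

```text
t: 27.53
ee_pos: [445.7, 295.2, 162.0]
orientation: [-3.096, -0.531, -0.001]
ft_force: [1.3, 0.6, -1.6]
width: 49.8
```

```bash
python3 -c "
from h import *
go(594.4,51.8,165,PTH)"
```

```text
t 27.53 ee [445.7 295.2 162. ] th 19.47 tilt [0.0007 0.0005] q6 1.79 F [ 1.3  0.6 -1.6] w 49.8
  rz -0.009 rad; shift mm x 56.5 y 279.5 z -3.0
```

Call:
carry_out --rows '[[[0.0056, 0.028, 0], [0, 0, -0.009], 1], [[0.0056, 0.028, 0], [0, 0, 0], 1], [[0.0056, 0.028, 0], [0, 0, 0], 1], [[0.0056, 0.028, 0], [0, 0, 0], 1], [[0.0056, 0.028, 0], [0, 0, 0], 1], [[0.0056, 0.028, 0], [0, 0, 0], 1], [[0.0056, 0.028, 0], [0, 0, 0], 1], [[0.0056, 0.028, 0], [0, 0, 0], 1], [[0.0056, 0.028, 0], [0, 0, 0], 1], [[0.0056, 0.0275, 0], [0, 0, 0], 1], [[0, 0, 0], [0, 0, 0], 1], [[0, 0, 0], [0, 0, 0], 1]]'

```text
t: 28.53
ee_pos: [592.7, 49.6, 159.7]
orientation: [-3.096, -0.534, 0.0]
ft_force: [-0.1, 0.2, -1.0]
width: 49.4
```

Call:
carry_out --rows '[[[0, 0, 0.02], [0, 0, 0], 1], [[0, 0, 0.035], [0, 0, 0], 1], [[0, 0, 0.03], [0, 0, 0], 1], [[0, 0, 0.017], [0, 0, 0], 1], [[0, 0, 0], [0, 0, 0], 1], [[0, 0, 0], [0, 0, 0], 1], [[0, 0, 0], [0, 0, 0], 1], [[0, 0, 0], [0, 0, 0], 1]]'

```text
t: 29.2
ee_pos: [593.6, 51.2, 59.2]
orientation: [3.095, 0.538, 0.004]
ft_force: [0.3, 0.3, -0.4]
width: 49.7
```

```bash
python3 -c "
from holes import *
rel('w23',0)
go(594.3,51.8,48.5,PTH)"
```

```text
carrier pairs [[52.66, -1.58, -0.25]] px [([231.4, 187.2], [396.2, 186.5])]
plate pairs [[46.38, -28.78], [46.58, 26.57], [32.9, -0.87]]
t 29.25 ee [593.6  51.1  59.2] th 19.72 tilt [0.0028 0.0002] q6 1.29 F [-0.   0.5 -0.9] w 49.8
  rz -0.005 rad; shift mm x 0.9 y -0.4 z 10.7
```

Call:
carry_out --rows '[[[0.0014, 0, 0.006], [0, 0, -0.005], 1], [[0, 0, 0.0035], [0, 0, 0], 1], [[0, 0, 0], [0, 0, 0], 1], [[0, 0, 0], [0, 0, 0], 1], [[0, 0, 0], [0, 0, 0], 1], [[0, 0, 0], [0, 0, 0], 1]]'

```text
t: 29.75
ee_pos: [593.9, 51.2, 48.0]
orientation: [-3.094, -0.545, 0.0]
ft_force: [0.3, -0.1, -1.2]
width: 49.5
```

```bash
python3 -c "
from holes import *
rel('w24',0)
go(594.3,51.8,47,PTH)"
```

```text
carrier pairs [[52.59, -1.46, -0.01], [-23.93, 8.16, 53.4]] px [([226.9, 189.5], [400.9, 189.5]), ([378.3, 245.1], [283.8, 357.7])]
plate pairs [[45.95, -29.86], [45.89, 27.76], [33.01, -0.82], [-33.33, -0.93]]
plate centre [  6.31 -15.4 ] len 84.4 yaw -20.05 holes-plate [46.28 13.94] want 52,0
plate centre [ 6.28 13.41] len 84.2 yaw 19.91 holes-plate [ 46.31 -14.87] want 52,0
plate centre [-0.16 -0.88] len 66.3 yaw 0.09 holes-plate [52.75 -0.58] want 52,0
t 29.8 ee [593.9  51.2  48. ] th 19.98 tilt [0.0001 0.    ] q6 1.29 F [-0.4  0.7 -0.8] w 49.6
  rz -0.000 rad; shift mm x 0.6 y -0.4 z 1.0
```

Shift +0.7 x, -0.5 y and recheck within the lowering.

Call:
carry_out --rows '[[[0.0007, -0.0005, 0.0005], [0, 0, 0], 1], [[0, 0, 0], [0, 0, 0], 1], [[0, 0, 0], [0, 0, 0], 1], [[0, 0, 0], [0, 0, 0], 1]]'

```text
t: 30.13
ee_pos: [594.3, 51.9, 47.5]
orientation: [3.094, 0.545, 0.0]
ft_force: [-0.0, -0.3, -0.8]
width: 49.7
```

```bash
python3 -c "
from holes import *
rel('w25',0)"|grep -E "len 66|carrier"
```

```text
carrier pairs [[51.86, -0.8, 0.02], [-23.66, 8.36, 53.2]] px [([227.9, 190.8], [402.1, 190.9]), ([379.0, 245.1], [283.8, 357.7])]
```

Call:
carry_out --rows '[[[0, 0, 0.0006], [0, 0, 0], 1], [[0, 0, 0], [0, 0, 0], 1], [[0, 0, 0], [0, 0, 0], 0], [[0, 0, 0], [0, 0, 0], 0], [[0, 0, 0], [0, 0, 0], 0], [[0, 0, 0], [0, 0, 0], 0], [[0, 0, 0], [0, 0, 0], 0], [[0, 0, -0.01], [0, 0, 0], 0], [[0, 0, -0.03], [0, 0, 0], 0], [[0, 0, -0.035], [0, 0, 0], 0], [[0, 0, -0.035], [0, 0, 0], 0], [[0, 0, 0], [0, 0, 0], 0]]'

```text
t: 31.18
ee_pos: [598.6, 52.2, 164.3]
orientation: [3.093, 0.545, 0.018]
ft_force: [0.5, -0.1, 0.9]
width: 88.0
```

Call:
carry_out --rows '[[[0, 0, 0], [0, 0, 0], 0], [[0, 0, 0], [0, 0, 0], 0], [[0, 0, 0], [0, 0, 0], 0]]'

```text
t: 31.43
ee_pos: [593.3, 51.9, 155.8]
orientation: [-3.094, -0.545, 0.003]
ft_force: [-0.1, -0.2, 0.4]
width: 87.6
```

```bash
python3 -c "
from holes import *
rel('w26',55,False)
go(529.3,427.4,130,-4)"
```

```text
carrier pairs [[53.25, -0.52, -0.01]] px [([258.2, 171.9], [372.6, 171.9])]
plate pairs [[34.28, -0.68]]
t 31.48 ee [593.3  51.8 155.5] th 19.98 tilt [-0.0026 -0.0002] q6 1.29 F [-0.2 -0.3  0.3] w 87.6
  rz 0.419 rad; shift mm x -90.0 y -370.2 z 25.5
```

View pics/w26.png

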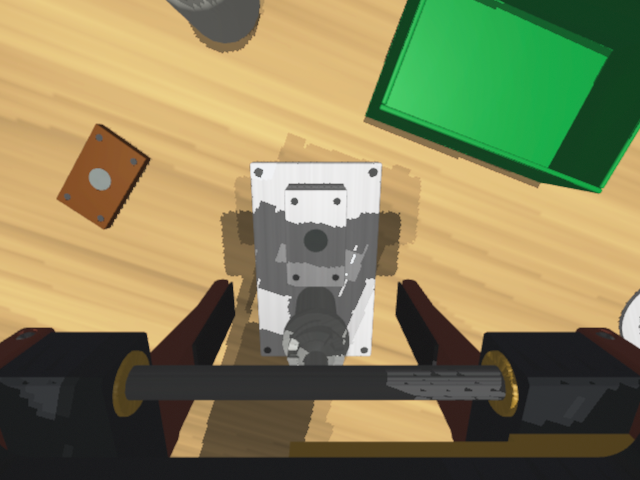

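Call:
carry_out --rows '[[[0, 0, 0], [0, 0, 0.105], 0], [[0, 0, 0], [0, 0, 0.105], 0], [[0, 0, 0], [0, 0, 0.105], 0], [[0, 0, 0], [0, 0, 0.104], 0], [[-0.0082, -0.0337, 0], [0, 0, 0], 0], [[-0.0082, -0.0337, 0], [0, 0, 0], 0], [[-0.0082, -0.0337, 0], [0, 0, 0], 0], [[-0.0082, -0.0337, 0], [0, 0, 0], 0], [[-0.0082, -0.0337, 0], [0, 0, 0], 0], [[-0.0082, -0.0337, 0], [0, 0, 0], 0], [[-0.0082, -0.0337, 0], [0, 0, 0], 0], [[-0.0082, -0.0337, 0.005], [0, 0, 0], 0]]'

```text
t: 32.48
ee_pos: [547.1, 327.0, 151.1]
orientation: [3.139, -0.11, -0.001]
ft_force: [1.0, -0.4, -0.6]
width: 87.5
```

Call:
carry_out --rows '[[[-0.0082, -0.0337, 0.005], [0, 0, 0], 0], [[-0.0082, -0.0337, 0.005], [0, 0, 0], 0], [[-0.008, -0.033, 0.005], [0, 0, 0], 0], [[0, 0, 0.005], [0, 0, 0], 0], [[0, 0, 0], [0, 0, 0], 0], [[0, 0, 0], [0, 0, 0], 0], [[0, 0, 0], [0, 0, 0], 0]]'

```text
t: 33.07
ee_pos: [530.5, 425.9, 131.2]
orientation: [3.138, -0.112, -0.002]
ft_force: [0.9, 0.4, 0.2]
width: 88.3
```

```bash
python3 -c "
from h import *
tgt('w27')"
```

```text
plate [529.9, 428.7, 84.7, 50.1, 170.6, 1.0] [312. 233.]
t 33.12 ee [530.8 425.9 131.6] th -4.11 tilt [-0.0006 -0.0007] q6 2.3 F [ 0.6 -0.2 -1.3] w 88.0
  rz 0.093 rad; shift mm x -1.4 y -1.8 z 129.6
```

Call:
carry_out --rows '[[[0, 0, 0.005], [0, 0, 0.093], 0], [[-0.0014, -0.002, 0.02], [0, 0, 0], 0], [[0, 0, 0.03], [0, 0, 0], 0], [[0, 0, 0.03], [0, 0, 0], 0], [[0, 0, 0.02], [0, 0, 0], 0], [[0, 0, 0.015], [0, 0, 0], 0], [[0, 0, 0.008], [0, 0, 0], 0], [[0, 0, 0], [0, 0, 0], 0], [[0, 0, 0], [0, 0, 0], 0], [[0, 0, 0], [0, 0, 0], 0]]'

```text
t: 33.95
ee_pos: [530.5, 430.1, 5.4]
orientation: [-3.13, 0.256, -0.003]
ft_force: [-0.4, -0.3, -0.1]
width: 87.9
```

```bash
python3 -c "
from h import *
hand('w28')
go(529.9,428,2,-9.4)"
```

```text
disc t75 (318.4, 301.2) 31.5 35.1 tool [0.91 1.59]
disc t95 (318.3, 301.2) 33.3 37.1 tool [0.92 1.54]
t 34.0 ee [530.5 430.2   5.5] th -9.36 tilt [0.0021 0.0016] q6 2.4 F [ 0.6 -0.5  0. ] w 87.8
  rz 0.001 rad; shift mm x -0.2 y 2.2 z 3.5
```

View pics/w28.png

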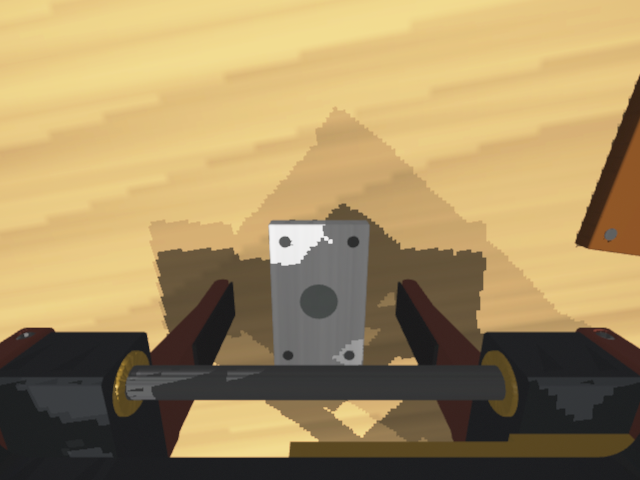

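Call:
carry_out --rows '[[[0.0005, 0.0018, 0.002], [0, 0, 0], 0], [[0, 0, 0], [0, 0, 0], 0], [[0, 0, 0], [0, 0, 0], 0], [[0, 0, 0], [0, 0, 0], 0]]'

```text
t: 34.33
ee_pos: [529.7, 427.8, 2.2]
orientation: [-3.131, 0.256, -0.0]
ft_force: [-0.4, -0.1, 0.1]
width: 87.5
```

```bash
python3 -c "
from h import *
hand('w29')
go(529.9,428,2,-9.4)"
```

```text
disc t75 (313.9, 303.3) 32.1 35.9 tool [-0.34 -0.75]
disc t95 (313.7, 303.3) 33.9 37.6 tool [-0.34 -0.84]
t 34.38 ee [529.7 427.8   2.1] th -9.35 tilt [0.0002 0.0002] q6 2.4 F [-1.1  0.5 -0.6] w 88.0
  rz 0.001 rad; shift mm x 0.1 y -0.3 z 0.1
```

Call:
carry_out --rows '[[[0, 0, 0], [0, 0, 0], 1], [[0, 0, 0], [0, 0, 0], 1], [[0, 0, 0], [0, 0, 0], 1], [[0, 0, 0], [0, 0, 0], 1], [[0, 0, 0], [0, 0, 0], 1], [[0, 0, 0], [0, 0, 0], 1], [[0, 0, -0.008], [0, 0, 0], 1], [[0, 0, -0.02], [0, 0, 0], 1], [[0, 0, -0.03], [0, 0, 0], 1], [[0, 0, -0.035], [0, 0, 0], 1], [[0, 0, -0.035], [0, 0, -0.11], 1], [[0, 0, -0.03], [0, 0, -0.11], 1]]'

```text
t: 35.38
ee_pos: [529.8, 427.8, 162.6]
orientation: [-3.139, -0.097, -0.002]
ft_force: [1.5, 1.2, -0.5]
width: 49.6
```

```bash
python3 -c "
from h import *
go(594.4,51.8,170,PTH)"
```

```text
t 35.38 ee [529.8 427.8 162.6] th 3.54 tilt [0.001  0.0007] q6 2.17 F [ 1.5  1.2 -0.5] w 49.6
  rz -0.287 rad; shift mm x -67.9 y 375.4 z -7.4
```

Call:
carry_out --rows '[[[0, 0, -0.004], [0, 0, -0.096], 1], [[0, 0, -0.003], [0, 0, -0.096], 1], [[0, 0, 0], [0, 0, -0.095], 1], [[-0.0062, 0.0341, 0], [0, 0, 0], 1], [[-0.0062, 0.0341, 0], [0, 0, 0], 1], [[-0.0062, 0.0341, 0], [0, 0, 0], 1], [[-0.0062, 0.0341, 0], [0, 0, 0], 1], [[-0.0062, 0.0341, 0], [0, 0, 0], 1], [[-0.0062, 0.0341, 0], [0, 0, 0], 1], [[-0.0062, 0.0341, 0], [0, 0, 0], 1], [[-0.0062, 0.0341, 0], [0, 0, 0], 1], [[-0.0062, 0.0341, 0], [0, 0, 0], 1]]'

```text
t: 36.38
ee_pos: [580.5, 118.3, 167.5]
orientation: [3.095, 0.538, 0.001]
ft_force: [0.1, 0.2, -0.2]
width: 49.4
```

Call:
carry_out --rows '[[[-0.0062, 0.0341, 0], [0, 0, 0], 1], [[-0.0059, 0.0341, 0], [0, 0, 0], 1], [[0, 0, 0], [0, 0, 0], 1], [[0, 0, 0], [0, 0, 0], 1], [[0, 0, 0.02], [0, 0, 0], 1], [[0, 0, 0.035], [0, 0, 0], 1], [[0, 0, 0.03], [0, 0, 0], 1], [[0, 0, 0.013], [0, 0, 0], 1], [[0, 0, 0], [0, 0, 0], 1], [[0, 0, 0], [0, 0, 0], 1], [[0, 0, 0], [0, 0, 0], 1], [[0, 0, 0], [0, 0, 0], 1]]'

```text
t: 37.38
ee_pos: [593.5, 52.1, 70.8]
orientation: [3.095, 0.538, 0.005]
ft_force: [-0.1, -0.5, -1.1]
width: 49.6
```

```bash
python3 -c "
from holes import *
rel('w30',0)
go(594.3,51.8,58.5,PTH)"
```

```text
carrier pairs [[52.37, -0.77, 0.34], [-0.29, -60.06, 82.09], [-34.54, -0.8, 62.41]] px [([393.4, 184.5], [236.8, 185.4]), ([236.8, 185.4], [227.3, 324.3]), ([279.9, 242.3], [346.3, 356.9])]
plate pairs [[47.11, 25.84], [46.9, -27.49], [33.08, -0.92], [-32.85, -0.77]]
plate centre [ 7.13 12.53] len 84.3 yaw 18.41 holes-plate [ 45.24 -13.3 ] want 52,0
plate centre [  7.02 -14.13] len 84.1 yaw -18.52 holes-plate [45.35 13.36] want 52,0
plate centre [ 0.12 -0.85] len 65.9 yaw -0.13 holes-plate [52.25  0.08] want 52,0
t 37.43 ee [593.4  51.9  70.6] th 19.71 tilt [0.003  0.0002] q6 1.29 F [-0.1  0.6 -1.4] w 49.5
  rz -0.005 rad; shift mm x 0.8 y 0.4 z 12.1
```

Call:
carry_out --rows '[[[0.0009, 0.0008, 0.006], [0, 0, -0.005], 1], [[0, 0, 0.005], [0, 0, 0], 1], [[0, 0, 0], [0, 0, 0], 1], [[0, 0, 0], [0, 0, 0], 1], [[0, 0, 0], [0, 0, 0], 1], [[0, 0, 0], [0, 0, 0], 1]]'

```text
t: 37.93
ee_pos: [593.3, 51.1, 57.9]
orientation: [-3.094, -0.545, 0.0]
ft_force: [0.0, 0.6, -0.2]
width: 49.5
```

```bash
python3 -c "
from holes import *
rel('w31',0)
go(594.3,51.8,57,PTH)"
```

```text
carrier pairs [[53.12, -1.25, -0.01]] px [([231.2, 186.4], [397.4, 186.4])]
plate pairs [[46.64, -28.81], [46.65, 26.77], [33.03, -0.95]]
t 37.98 ee [593.3  51.2  57.9] th 19.98 tilt [0.0001 0.    ] q6 1.29 F [ 0.6 -0.4 -1.2] w 49.6
  rz -0.000 rad; shift mm x 1.1 y -0.3 z 0.9
```

Call:
carry_out --rows '[[[0.0011, -0.0004, 0.0005], [0, 0, 0], 1], [[0, 0, 0], [0, 0, 0], 1], [[0, 0, 0], [0, 0, 0], 1], [[0, 0, 0], [0, 0, 0], 1]]'

```text
t: 38.32
ee_pos: [594.2, 52.0, 57.4]
orientation: [-3.094, -0.545, -0.0]
ft_force: [1.1, 0.6, -1.3]
width: 49.9
```

```bash
python3 -c "
from holes import *
rel('w32',0)
go(594.3,51.8,57,PTH)"
```

```text
carrier pairs [[52.0, -0.77, 0.06], [-26.73, -49.19, 60.92]] px [([232.0, 188.2], [398.1, 188.4]), ([202.5, 238.9], [283.8, 357.6])]
plate pairs [[46.15, -28.68], [46.19, 26.94], [32.96, -1.0]]
t 38.37 ee [594.2  52.   57.4] th 19.99 tilt [-0.  0.] q6 1.29 F [-0.1 -0.3 -1.7] w 49.9
  rz -0.000 rad; shift mm x 0.1 y 0.2 z 0.4
```

Call:
carry_out --rows '[[[0, 0, 0.0005], [0, 0, 0], 1], [[0, 0, 0], [0, 0, 0], 1], [[0, 0, 0], [0, 0, 0], 0], [[0, 0, 0], [0, 0, 0], 0], [[0, 0, 0], [0, 0, 0], 0], [[0, 0, 0], [0, 0, 0], 0], [[0, 0, 0], [0, 0, 0], 0], [[0, 0, -0.01], [0, 0, 0], 0], [[0, 0, -0.03], [0, 0, 0], 0], [[0, 0, -0.035], [0, 0, 0], 0], [[0, 0, -0.035], [0, 0, 0], 0], [[0, 0, -0.03], [0, 0, 0], 0]]'

```text
t: 39.37
ee_pos: [594.4, 52.0, 199.8]
orientation: [3.094, 0.545, 0.002]
ft_force: [0.7, -0.5, 0.8]
width: 88.0
```

Call:
carry_out --rows '[[[0, 0, 0], [0, 0, 0], 0], [[0, 0, 0], [0, 0, 0], 0], [[0, 0, 0], [0, 0, 0], 0]]'

```text
t: 39.62
ee_pos: [593.7, 51.9, 196.7]
orientation: [-3.094, -0.545, 0.001]
ft_force: [0.3, 0.0, -0.3]
width: 87.8
```

```bash
python3 -c "
from holes import *
rel('w33',65,False)
shot('side','d33');shot('scene','s33')"
```

```text
carrier pairs [[52.4, -0.81, -0.01]] px [([264.6, 169.1], [365.6, 169.1])]
plate pairs [[45.15, -31.47], [33.58, -1.08]]
```

View pics/w33.png

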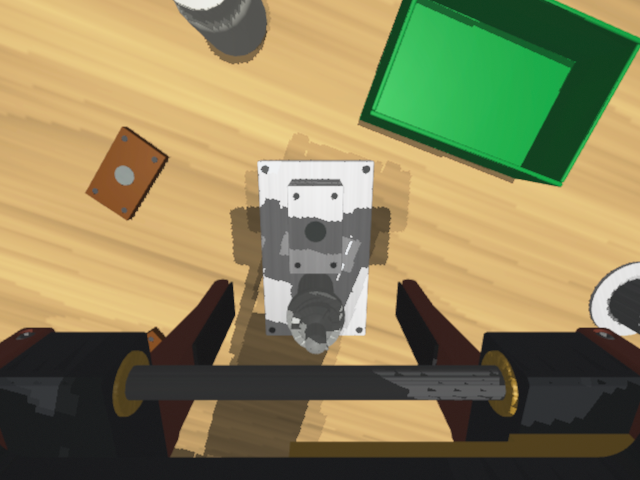

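View pics/d33.png

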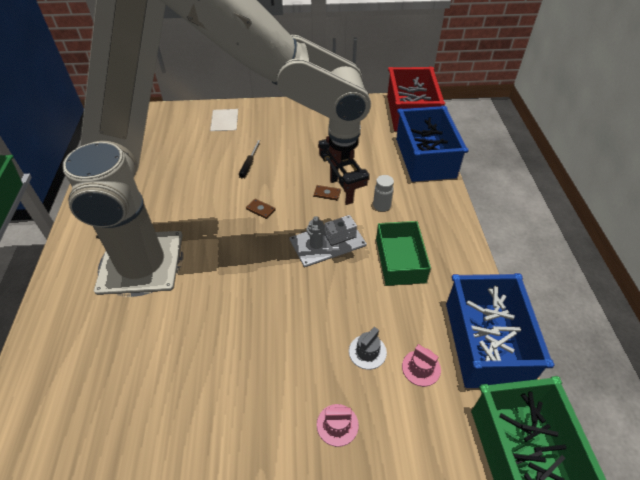

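View pics/s33.png

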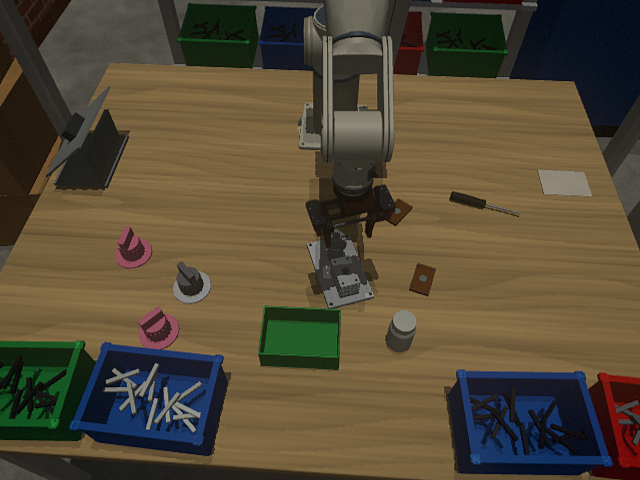

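```bash
python3 -c "
from h import *
im=cv2.imread('pics/d33.png')[:,:,::-1];KC=cam('side')
for r in rects(white(im),4,KC,4000,12000):
  if -480<r[1]<-200 and r[0]<900: print([round(float(v),1) for v in r[:6]],r[6].round())
im=cv2.imread('pics/s33.png')[:,:,::-1];KC=cam('scene')
print(toplane((191.5,287),4,KC),toplane((368.5,352),4,cam('side')))
go(615,-345,200,20)
"
```

```text
[631.4, -339.8, 95.7, 85.6, 163.8, 0.8] [367. 354.]
[[ 631.97543671 -333.82421706    4.        ]] [[ 635.11712414 -338.27938594    4.        ]]
t 39.77 ee [593.1  51.8 195.3] th 19.99 tilt [-0.0029 -0.0002] q6 1.29 F [-0.3 -0.2  0.1] w 88.0
  rz -0.000 rad; shift mm x -115.1 y 380.4 z -4.7
```

Call:
carry_out --rows '[[[-0.0089, 0.0343, 0], [0, 0, 0], 0], [[-0.0089, 0.0343, 0], [0, 0, 0], 0], [[-0.0089, 0.0343, 0], [0, 0, 0], 0], [[-0.0089, 0.0343, 0], [0, 0, 0], 0], [[-0.0089, 0.0343, 0], [0, 0, 0], 0], [[-0.0089, 0.0343, 0], [0, 0, 0], 0], [[-0.0089, 0.0343, 0], [0, 0, 0], 0], [[-0.0089, 0.0343, 0], [0, 0, 0], 0], [[-0.0089, 0.0343, 0], [0, 0, 0], 0], [[-0.0089, 0.0343, 0], [0, 0, 0], 0], [[-0.0089, 0.0343, 0], [0, 0, 0], 0], [[0, 0, 0], [0, 0, 0], 0]]'

```text
t: 40.77
ee_pos: [630.5, -342.0, 195.0]
orientation: [3.094, 0.538, -0.002]
ft_force: [0.0, 0.6, -0.2]
width: 87.7
```

Call:
carry_out --rows '[[[0, 0, 0], [0, 0, 0], 0], [[0, 0, 0], [0, 0, 0], 0], [[0, 0, 0], [0, 0, 0], 0]]'

```text
t: 41.02
ee_pos: [630.7, -334.7, 195.9]
orientation: [-3.092, -0.546, 0.002]
ft_force: [-0.1, -0.3, -0.3]
width: 87.9
```

```bash
python3 -c "
from h import *
shot('wrist','w34'); go(632,-336,200,20)
"
```

```text
t 41.07 ee [ 630.9 -334.5  196.2] th 20.06 tilt [-0.0012  0.0009] q6 0.72 F [ 0.4  0.7 -0.3] w 87.9
  rz 0.001 rad; shift mm x 0.5 y 1.7 z -3.8
```

View pics/w34.png

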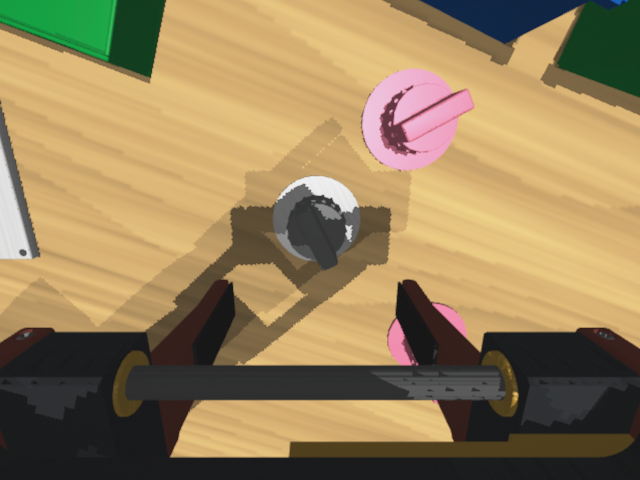

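```bash
python3 -c "
import cv2
im=cv2.imread('pics/w34.png')[165:285,255:380]; cv2.imwrite('pics/c34.png',cv2.resize(im,None,fx=4.5,fy=4.5,interpolation=cv2.INTER_CUBIC))"
```

```text
(no output)
```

View pics/c34.png

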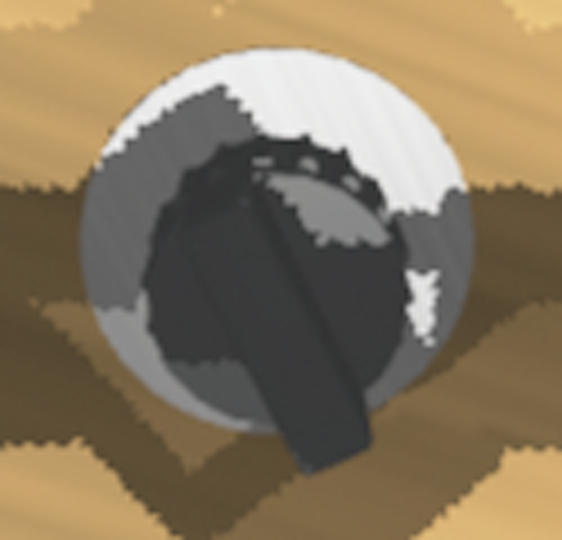

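```bash
cat >> h.py <<'E'
def flange(im,KC,z,c0,rad=48,win=75):
    m=grey(im,45,50); u,v=map(int,c0); k=np.zeros_like(m); k[max(0,v-win):v+win,max(0,u-win):u+win]=1; m=m*k
    cs=cv2.findContours(m,cv2.RETR_EXTERNAL,cv2.CHAIN_APPROX_NONE)[0]; c=max(cs,key=cv2.contourArea)[:,0,:]+0.0
    P=toplane(c,z,KC)[:,:2]; q=P.mean(0)
    from scipy.optimize import least_squares
    s=least_squares(lambda p:np.hypot(*(P-p[:2]).T)-p[2],[*q,rad],loss='soft_l1',f_scale=1.0)
    return s.x
E
python3 -c "
from h import *
im=cv2.imread('pics/w34.png')[:,:,::-1];KC=cam('wrist')
print('flange',flange(im,KC,3,(316,220)))
C=toplane([(295.4,210.6),(311.7,206.1),(322.8,269.4),(337.2,262.8)],84,KC)[:,:2]; print(C.round(1),C.mean(0))
d=(C[2]+C[3]-C[0]-C[1])/2; print('len',np.linalg.norm(d),'ang',np.degrees(np.arctan2(d[1],d[0])),'w',np.linalg.norm(C[1]-C[0]),np.linalg.norm(C[2]-C[3]))
d=C[2]-C[0]; print(np.degrees(np.arctan2(d[1],d[0]))); d=C[3]-C[1]; print(np.degrees(np.arctan2(d[1],d[0])))
"
```

```text
flange [ 627.74739241 -335.7776341    47.85118139]
[[ 647.4 -309.9]
 [ 655.7 -321.5]
 [ 605.4 -350.2]
 [ 615.7 -360. ]] [ 631.03958553 -335.3981684 ]
len 56.9222405465664 ang -136.124092944068 w 14.300729597455152 14.189047906840173
-136.1340741398754
-136.11363398646068
```

Call:
carry_out --rows '[[[0, 0, 0], [0, 0, -0.105], 0], [[0, 0, 0], [0, 0, -0.105], 0], [[0, 0, 0], [0, 0, -0.105], 0], [[0, 0, 0], [0, 0, -0.103], 0], [[0, 0, 0], [0, 0, 0], 0], [[0, 0, 0], [0, 0, 0], 0], [[0, 0, 0], [0, 0, 0], 0]]'

```text
t: 41.65
ee_pos: [631.3, -335.3, 197.0]
orientation: [-2.915, -1.172, -0.0]
ft_force: [0.7, -0.5, -0.4]
width: 88.1
```

```bash
python3 -c "
from h import *
im,KC,o=shot('wrist','w35'); go(630,-335.6,200,43.9)
print('flange',flange(im,KC,3,(316,220)))
im=im[165:285,255:380,::-1]; cv2.imwrite('pics/c35.png',cv2.resize(im,None,fx=4.5,fy=4.5,interpolation=cv2.INTER_CUBIC))"
```

```text
t 41.7 ee [ 631.2 -335.5  196.9] th 43.84 tilt [0.0001 0.    ] q6 0.3 F [-0.2 -0.8  0.2] w 87.6
  rz -0.001 rad; shift mm x -0.9 y -0.8 z -3.1
flange [ 627.55990795 -335.96106398   47.89189435]
```

View pics/c35.png

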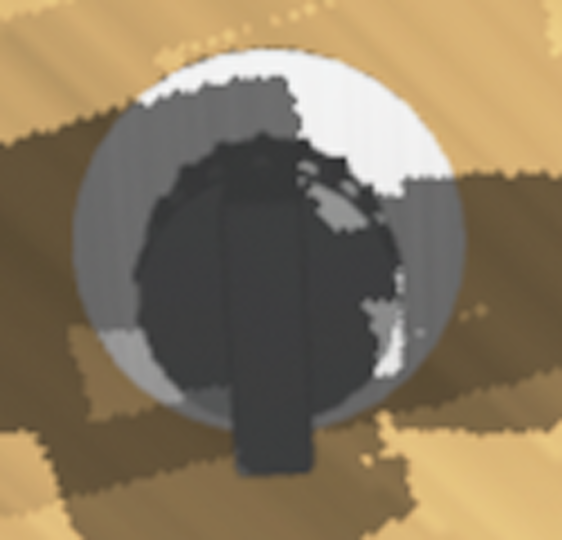

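```bash
python3 -c "
from h import *
KC=cam('wrist')
c=np.array([(226,200),(300,200),(237,474),(312,470)])/4.5+[255,165]
C=toplane(c,84,KC)[:,:2]; print(C.round(1),C.mean(0))
d=(C[2]+C[3]-C[0]-C[1])/2; a=np.degrees(np.arctan2(d[1],d[0])); print('len',np.linalg.norm(d),'ang',a)
print(cv2.__version__)
go(*C.mean(0),60,a+180)
p=proj([[*C.mean(0),84]],KC);print(p)
"
```

```text
[[ 643.  -311.2]
 [ 652.6 -321.2]
 [ 604.3 -350.7]
 [ 615.2 -360.9]] [ 628.76596842 -336.00752794]
len 54.92707493138805 ang -133.85503566706663
4.12.0
t 41.7 ee [ 631.2 -335.5  196.9] th 43.84 tilt [0.0001 0.    ] q6 0.3 F [-0.2 -0.8  0.2] w 87.6
  rz -0.040 rad; shift mm x -2.1 y -1.5 z 136.9
[[314.75620169 240.51969618]]
```

Call:
carry_out --rows '[[[0, 0, 0.005], [0, 0, -0.04], 0], [[-0.0026, -0.0006, 0.02], [0, 0, 0], 0], [[0, 0, 0.03], [0, 0, 0], 0], [[0, 0, 0.03], [0, 0, 0], 0], [[0, 0, 0.025], [0, 0, 0], 0], [[0, 0, 0.015], [0, 0, 0], 0], [[0, 0, 0.01], [0, 0, 0], 0], [[0, 0, 0], [0, 0, 0], 0], [[0, 0, 0], [0, 0, 0], 0], [[0, 0, 0], [0, 0, 0], 0], [[0, 0, 0], [0, 0, 0], 0]]'

```text
t: 42.62
ee_pos: [630.0, -338.2, 63.7]
orientation: [2.887, 1.232, 0.003]
ft_force: [-0.9, 0.3, 0.4]
width: 88.0
```

```bash
python3 -c "
from h import *
im,KC,o=shot('wrist','w36'); go(628.2,-336,57,46.1)"
```

```text
t 42.67 ee [ 629.9 -338.1   63.6] th 46.22 tilt [ 0.0024 -0.0013] q6 0.25 F [ 0.3 -0.2  0.3] w 87.7
  rz 0.002 rad; shift mm x 0.4 y -2.7 z 6.6
```

View pics/w36.png

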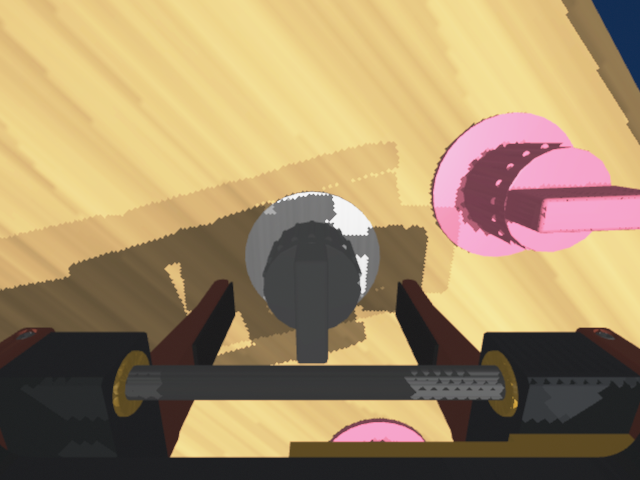

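```bash
python3 -c "
from h import *
im=cv2.imread('pics/w36.png')[235:370,270:355]; cv2.imwrite('pics/c36.png',cv2.resize(im,None,fx=4.4,fy=4.4,interpolation=cv2.INTER_CUBIC))"
```

```text
(no output)
```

View pics/c36.png

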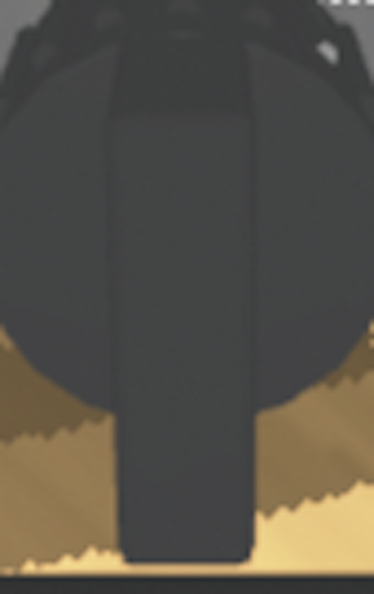

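```bash
python3 -c "
from h import *
p=imaging.camera_params('wrist'); K,_=cam('wrist'); KC=(K,np.array(p['T_tool_cam']))
T=toplane([(311.1,260.5),(312.3,362.3)],63.6-84,KC); print(T.round(2),T.mean(0))
"
```

```text
[[ 28.64  -2.85 -20.4 ]
 [-26.25  -2.43 -20.4 ]] [  1.19486054  -2.64271429 -20.4       ]
```

Call:
carry_out --rows '[[[0.001, -0.0015, 0.004], [0, 0, 0], 0], [[0, 0, 0], [0, 0, 0], 0], [[0, 0, 0], [0, 0, 0], 0], [[0, 0, 0], [0, 0, 0], 0], [[0, 0, 0], [0, 0, 0], 0]]'

```text
t: 43.08
ee_pos: [628.5, -335.8, 57.9]
orientation: [2.889, 1.233, 0.0]
ft_force: [-0.1, -0.5, 0.4]
width: 87.9
```

```bash
python3 -c "
from h import *
im,KC,o=shot('wrist','w37'); go(628.2,-336,57,46.1)
im=im[235:370,270:355,::-1]; cv2.imwrite('pics/c37.png',cv2.resize(im,None,fx=4.4,fy=4.4,interpolation=cv2.INTER_CUBIC))"
```

```text
t 43.13 ee [ 628.5 -335.8   57.9] th 46.23 tilt [ 0.0001 -0.0001] q6 0.26 F [ 1.3 -0.1 -0. ] w 88.1
  rz 0.002 rad; shift mm x -0.4 y -0.1 z 0.9
```

View pics/c37.png

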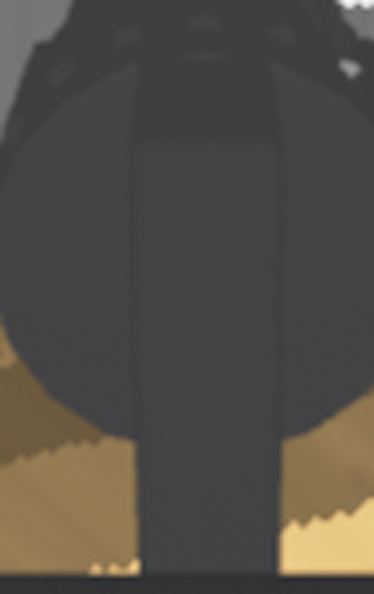

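```bash
python3 -c "
from h import *
p=imaging.camera_params('wrist'); K,_=cam('wrist'); KC=(K,np.array(p['T_tool_cam']))
print(toplane([(317,266.8)],57.9-84,KC)-[28,0,0])
im=cv2.imread('pics/w37.png')[:,:,::-1]; print(flange(im,KC,57.9-3,(315,250),48,90))
"
```

```text
[[ -0.21345422  -0.18238941 -26.1       ]]
[-3.70674993 -0.32259066 49.96293418]
```

Call:
carry_out --rows '[[[0, 0, 0], [0, 0, 0], 1], [[0, 0, 0], [0, 0, 0], 1], [[0, 0, 0], [0, 0, 0], 1], [[0, 0, 0], [0, 0, 0], 1], [[0, 0, 0], [0, 0, 0], 1], [[0, 0, 0], [0, 0, 0], 1], [[0, 0, 0], [0, 0, 0], 1], [[0, 0, 0], [0, 0, 0], 1], [[0, 0, 0], [0, 0, 0], 1], [[0, 0, 0], [0, 0, 0], 1]]'

```text
t: 43.97
ee_pos: [628.5, -335.8, 57.9]
orientation: [-2.889, -1.233, -0.0]
ft_force: [-0.3, -1.0, 0.3]
width: 24.7
```

Call:
carry_out --rows '[[[0, 0, -0.008], [0, 0, 0], 1], [[0, 0, -0.02], [0, 0, 0], 1], [[0, 0, -0.03], [0, 0, 0], 1], [[0, 0, -0.035], [0, 0, 0.1], 1], [[0, 0, -0.035], [0, 0, 0.1], 1], [[0, 0, -0.03], [0, 0, 0.1], 1], [[0, 0, -0.01], [0, 0, 0.1], 1], [[0, 0, 0], [0, 0, 0.1], 1], [[0, 0, 0], [0, 0, 0], 1], [[0, 0, 0], [0, 0, 0], 1], [[0, 0, 0], [0, 0, 0], 1]]'

```text
t: 44.88
ee_pos: [627.9, -335.5, 225.0]
orientation: [-3.103, -0.484, 0.002]
ft_force: [0.5, -0.6, -2.4]
width: 15.7
```

```bash
python3 -c "
from h import *
im,KC,o=shot('wrist','w38'); go(519.1,24.6,225,15)"
```

```text
t 44.93 ee [ 627.9 -335.5  224.8] th 17.71 tilt [-0.0016  0.0009] q6 0.75 F [ 0.4  0.2 -2.8] w 15.8
  rz 0.047 rad; shift mm x -11.9 y -376.0 z -0.2
```

View pics/w38.png

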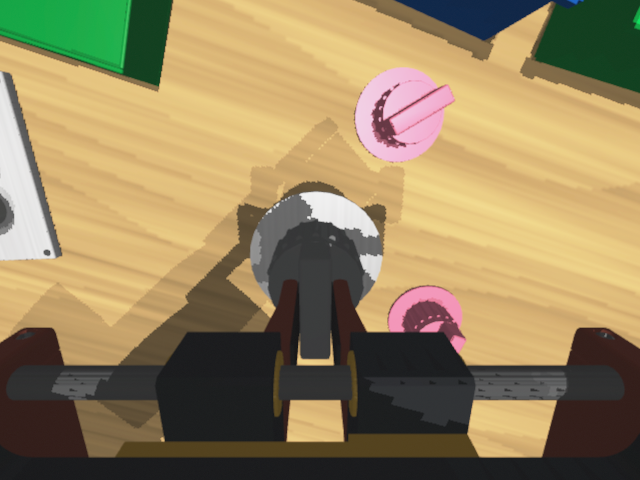

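```bash
python3 -c "
import cv2
im=cv2.imread('pics/w38.png')[235:370,270:355]; im=cv2.convertScaleAbs(cv2.resize(im,None,fx=4.4,fy=4.4,interpolation=cv2.INTER_CUBIC),alpha=2.0); cv2.imwrite('pics/c38.png',im)"
```

```text
(no output)
```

View pics/c38.png

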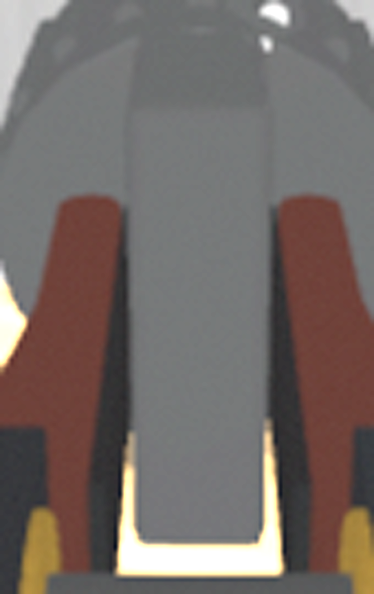

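```bash
python3 -c "
from h import *
p=imaging.camera_params('wrist'); K,_=cam('wrist'); KC=(K,np.array(p['T_tool_cam']))
for z in (-26,-22,-20,-18,-16,-14,-12):
  T=toplane([(315.3,258.9),(315.7,358.)],z,KC); print(z,(T[0]-T[1])[0].round(2),T.mean(0).round(2))
im=cv2.imread('pics/w38.png')[:,:,::-1]
for z in (38,46,54): print(z,flange(im,KC,z,(316,250),48,90))
shot('side','d38')
"
```

```text
-26 51.06 [  5.45  -0.46 -26.  ]
-22 52.55 [  3.25  -0.46 -22.  ]
-20 53.3 [  2.14  -0.46 -20.  ]
-18 54.05 [  1.04  -0.45 -18.  ]
-16 54.79 [ -0.06  -0.45 -16.  ]
-14 55.54 [ -1.16  -0.45 -14.  ]
-12 56.29 [ -2.26  -0.45 -12.  ]
38 [ 9.60531296 -0.33821394 41.77779447]
46 [ 6.75639985 -0.32756423 43.45305711]
54 [ 3.90735146 -0.31691312 45.12840603]
```

View pics/d38.png

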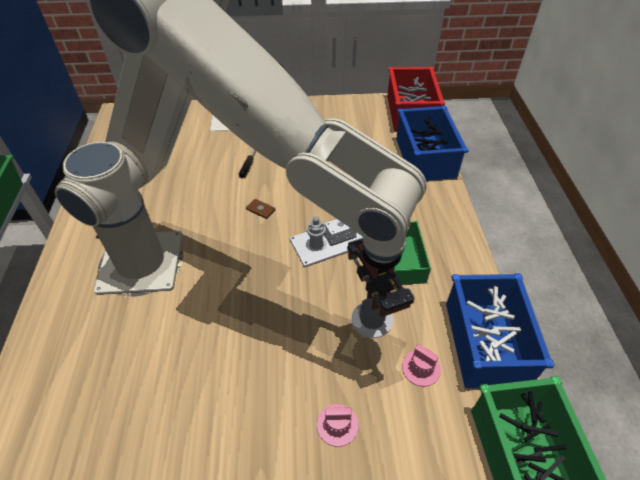

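```bash
python3 -c "
import cv2
a=cv2.imread('pics/d38.png')[205:270,280:375]; cv2.imwrite('pics/c38d.png',cv2.resize(a,None,fx=8,fy=8,interpolation=cv2.INTER_CUBIC))
a=cv2.imread('pics/s0.png') if 0 else None
from h import *
print(proj([[519.1,24.6,128],[519.1,24.6,82],[594.3,52,65]],cam('side')),proj([[519.1,24.6,128]],cam('scene')))"
```

```text
[[314.1060997  217.66754862]
 [314.27227748 228.60486756]
 [338.98340064 224.39434109]] [[335.15597617 229.81273961]]
```

View pics/c38d.png

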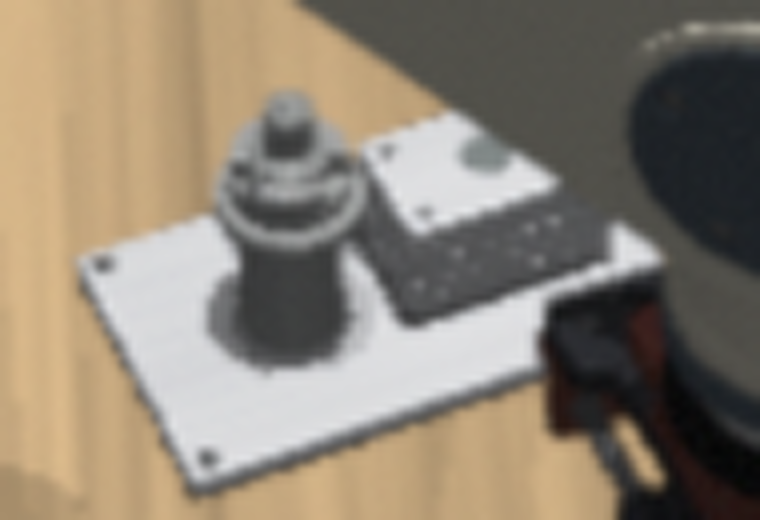

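Call:
carry_out --rows '[[[0, 0, -0.002], [0, 0, 0.047], 1], [[-0.0011, -0.0342, 0], [0, 0, 0], 1], [[-0.0011, -0.0342, 0], [0, 0, 0], 1], [[-0.0011, -0.0342, 0], [0, 0, 0], 1], [[-0.0011, -0.0342, 0], [0, 0, 0], 1], [[-0.0011, -0.0342, 0], [0, 0, 0], 1], [[-0.0011, -0.0342, 0], [0, 0, 0], 1], [[-0.0011, -0.0342, 0], [0, 0, 0], 1], [[-0.0011, -0.0342, 0], [0, 0, 0], 1], [[-0.0011, -0.0342, 0], [0, 0, 0], 1], [[-0.0011, -0.0342, 0], [0, 0, 0], 1], [[-0.0009, -0.034, 0], [0, 0, 0], 1]]'

```text
t: 45.98
ee_pos: [519.5, 25.9, 227.6]
orientation: [-3.115, -0.409, 0.001]
ft_force: [1.1, 0.6, -2.1]
width: 15.5
```

Call:
carry_out --rows '[[[0, 0, 0], [0, 0, 0], 1], [[0, 0, 0], [0, 0, 0], 1], [[0, 0, 0], [0, 0, 0], 1], [[0, 0, 0], [0, 0, 0], 1]]'

```text
t: 46.32
ee_pos: [520.8, 23.7, 227.8]
orientation: [3.115, 0.406, 0.0]
ft_force: [0.5, 0.0, -2.1]
width: 15.7
```

```bash
python3 -c "
from h import *
im,KC,o=shot('wrist','w39'); go(519.1,24.6,200,15)
shot('side','d39');shot('scene','s39')
a=cv2.imread('pics/d39.png')[100:290,240:400]; b=cv2.imread('pics/s39.png')[160:320,260:420]
cv2.imwrite('pics/c39.png',np.hstack([cv2.resize(a,(400,475)),cv2.resize(b,(400,475))]))"
```

```text
t 46.37 ee [520.8  23.5 227.8] th 14.83 tilt [ 0.     -0.0002] q6 1.33 F [-1.  -0.3 -2.5] w 15.7
  rz -0.003 rad; shift mm x -1.4 y -1.5 z 27.8
```

View pics/c39.png

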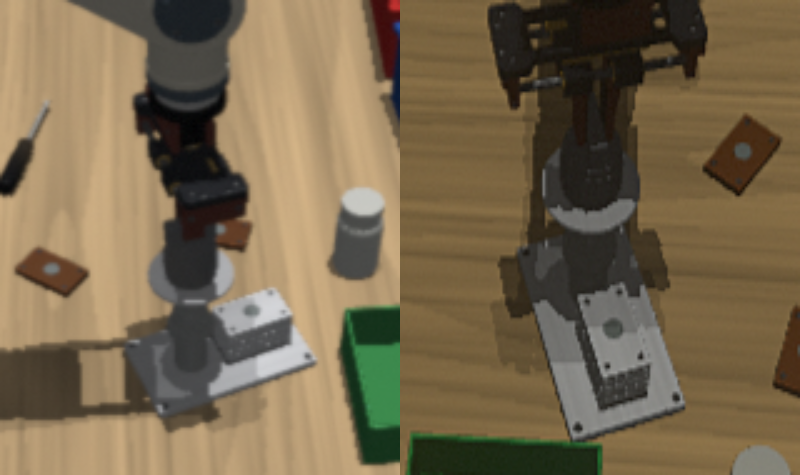

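Call:
carry_out --rows '[[[-0.0014, -0.0015, 0.01], [0, 0, -0.003], 1], [[0, 0, 0.015], [0, 0, 0], 1], [[0, 0, 0.01], [0, 0, 0], 1], [[0, 0, 0.005], [0, 0, 0], 1], [[0, 0, 0.0], [0, 0, 0], 1], [[0, 0, 0], [0, 0, 0], 1], [[0, 0, 0], [0, 0, 0], 1]]'

```text
t: 47.05
ee_pos: [519.1, 25.6, 188.2]
orientation: [3.114, 0.412, 0.001]
ft_force: [-0.6, 0.9, -2.2]
width: 15.9
```

```bash
python3 -c "
from h import *
go(519.1,24.6,172,15)"
```

```text
t 47.05 ee [519.1  25.6 188.2] th 15.05 tilt [0.0007 0.    ] q6 1.33 F [-0.6  0.9 -2.2] w 15.9
  rz 0.001 rad; shift mm x -0.2 y 1.0 z 16.2
```

Call:
carry_out --rows '[[[0, 0.0008, 0.004], [0, 0, 0], 1], [[0, 0, 0.004], [0, 0, 0], 1], [[0, 0, 0.004], [0, 0, 0], 1], [[0, 0, 0.0], [0, 0, 0], 1], [[0, 0, 0], [0, 0, 0], 1], [[0, 0, 0], [0, 0, 0], 1]]'

```text
t: 47.55
ee_pos: [518.9, 24.8, 175.8]
orientation: [-3.114, -0.412, 0.0]
ft_force: [0.9, -0.6, -2.2]
width: 15.9
```

Call:
carry_out --rows '[[[0, 0, 0.003], [0, 0, 0], 1], [[0, 0, 0.002], [0, 0, 0], 1], [[0, 0, 0], [0, 0, 0], 1], [[0, 0, 0], [0, 0, 0], 1]]'

```text
t: 47.88
ee_pos: [518.7, 24.8, 170.7]
orientation: [-3.114, -0.412, 0.001]
ft_force: [0.3, -0.8, -2.1]
width: 16.0
```

```bash
python3 -c "
from h import *
go(519.1,24.6,166,15)"
```

```text
t 47.88 ee [518.7  24.8 170.7] th 15.06 tilt [-0.0004 -0.    ] q6 1.33 F [ 0.3 -0.8 -2.1] w 16.0
  rz 0.001 rad; shift mm x 0.3 y 0.3 z 4.7
```

Step by 1.5 mm, watching force z.

Call:
carry_out --rows '[[[0.0003, 0.0002, 0.0015], [0, 0, 0], 1], [[0, 0, 0.0015], [0, 0, 0], 1], [[0, 0, 0], [0, 0, 0], 1], [[0, 0, 0], [0, 0, 0], 1]]'

```text
t: 48.22
ee_pos: [519.2, 24.7, 167.8]
orientation: [-3.114, -0.412, 0.0]
ft_force: [0.3, -0.3, -2.4]
width: 15.5
```

Call:
carry_out --rows '[[[0, 0, 0.0015], [0, 0, 0], 1], [[0, 0, 0.0015], [0, 0, 0], 1], [[0, 0, 0], [0, 0, 0], 1], [[0, 0, 0], [0, 0, 0], 1]]'

```text
t: 48.55
ee_pos: [519.2, 24.7, 164.8]
orientation: [-3.114, -0.412, 0.0]
ft_force: [-1.2, 0.2, -2.7]
width: 15.6
```

Call:
carry_out --rows '[[[0, 0, 0.001], [0, 0, 0], 1], [[0, 0, 0.001], [0, 0, 0], 1], [[0, 0, 0], [0, 0, 0], 1], [[0, 0, 0], [0, 0, 0], 1]]'

```text
t: 48.88
ee_pos: [519.6, 24.8, 164.2]
orientation: [3.114, 0.412, 0.002]
ft_force: [-3.5, 0.4, 12.2]
width: 15.8
```

Call:
carry_out --rows '[[[0, 0, -0.0003], [0, 0, -0.06], 1], [[0, 0, 0], [0, 0, -0.06], 1], [[0, 0, 0], [0, 0, -0.06], 1], [[0, 0, 0], [0, 0, 0], 1]]'

```text
t: 49.22
ee_pos: [520.2, 24.8, 164.3]
orientation: [3.063, 0.695, 0.003]
ft_force: [-0.4, 1.1, 5.6]
width: 16.0
```

Call:
carry_out --rows '[[[0, 0, 0], [0, 0, -0.06], 1], [[0, 0, 0], [0, 0, -0.06], 1], [[0, 0, 0], [0, 0, -0.06], 1], [[0, 0, 0], [0, 0, 0], 1]]'

```text
t: 49.55
ee_pos: [520.2, 24.8, 164.3]
orientation: [2.988, 0.967, 0.003]
ft_force: [-1.8, 0.0, 6.8]
width: 15.6
```

Call:
carry_out --rows '[[[0, 0, 0], [0, 0, -0.06], 1], [[0, 0, 0], [0, 0, -0.06], 1], [[0, 0, 0], [0, 0, -0.06], 1], [[0, 0, 0], [0, 0, 0], 1]]'

```text
t: 49.88
ee_pos: [520.3, 24.8, 164.3]
orientation: [2.889, 1.232, 0.004]
ft_force: [-0.6, 0.1, 6.1]
width: 15.7
```

Call:
carry_out --rows '[[[0, 0, 0], [0, 0, -0.06], 1], [[0, 0, 0], [0, 0, -0.06], 1], [[0, 0, 0], [0, 0, -0.06], 1], [[0, 0, 0], [0, 0, 0], 1]]'

```text
t: 50.22
ee_pos: [520.3, 24.8, 164.3]
orientation: [2.767, 1.486, 0.004]
ft_force: [-0.5, 0.3, 5.5]
width: 15.4
```

Call:
carry_out --rows '[[[0, 0, 0], [0, 0, -0.06], 1], [[0, 0, 0], [0, 0, -0.06], 1], [[0, 0, 0], [0, 0, -0.06], 1], [[0, 0, 0], [0, 0, 0], 1]]'

```text
t: 50.55
ee_pos: [520.2, 24.8, 164.3]
orientation: [2.622, 1.729, 0.003]
ft_force: [0.4, 0.1, 5.6]
width: 15.6
```

Call:
carry_out --rows '[[[0, 0, 0], [0, 0, -0.06], 1], [[0, 0, 0], [0, 0, -0.06], 1], [[0, 0, 0], [0, 0, -0.06], 1], [[0, 0, 0], [0, 0, 0], 1]]'

```text
t: 50.88
ee_pos: [519.4, 24.8, 163.4]
orientation: [2.457, 1.957, 0.001]
ft_force: [0.1, 0.1, -1.7]
width: 15.9
```

```bash
python3 -c "
from h import *
go(519.1,24.6,166,15);print(readout.get_obs()['moment'])"
```

```text
t 50.88 ee [519.4  24.8 163.4] th 77.06 tilt [0.0006 0.    ] q6 0.25 F [ 0.1  0.1 -1.7] w 15.9
  rz 1.083 rad; shift mm x -0.4 y 0.1 z -2.6
[ 0.01966408 -0.08631627 -0.01067509]
```

Call:
carry_out --rows '[[[0, 0, 0.0015], [0, 0, 0], 1], [[0, 0, 0.0015], [0, 0, 0], 1], [[0, 0, 0], [0, 0, 0], 1], [[0, 0, 0], [0, 0, 0], 1]]'

```text
t: 51.22
ee_pos: [519.7, 24.6, 160.1]
orientation: [2.46, 1.953, 0.001]
ft_force: [3.5, -0.8, -2.0]
width: 16.0
```

Call:
carry_out --rows '[[[0, 0, 0.0015], [0, 0, 0], 1], [[0, 0, 0.001], [0, 0, 0], 1], [[0, 0, 0], [0, 0, 0], 1], [[0, 0, 0], [0, 0, 0], 1]]'

```text
t: 51.55
ee_pos: [518.8, 24.7, 157.3]
orientation: [-2.459, -1.954, 0.001]
ft_force: [1.8, -0.5, -3.6]
width: 15.6
```

```bash
python3 -c "
from h import *
go(519.1,24.6,160,77);print(readout.get_obs()['moment'])"
```

```text
t 51.55 ee [518.8  24.7 157.3] th 76.93 tilt [-0.001  0.   ] q6 0.25 F [ 1.8 -0.5 -3.6] w 15.6
  rz -0.001 rad; shift mm x -0.1 y 0.3 z -2.7
[-0.07390071 -0.17118114  0.0345331 ]
```

Call:
carry_out --rows '[[[0, 0, 0.001], [0, 0, 0], 1], [[0, 0, 0.001], [0, 0, 0], 1], [[0, 0, 0], [0, 0, 0], 1], [[0, 0, 0], [0, 0, 0], 1]]'

```text
t: 51.88
ee_pos: [519.2, 24.7, 156.0]
orientation: [2.46, 1.954, 0.0]
ft_force: [-1.1, -0.9, 4.3]
width: 15.5
```

Call:
carry_out --rows '[[[0, 0, 0.0003], [0, 0, 0.06], 1], [[0, 0, 0.0003], [0, 0, 0.06], 1], [[0, 0, 0.0004], [0, 0, 0.06], 1], [[0, 0, 0], [0, 0, 0], 1]]'

```text
t: 52.22
ee_pos: [519.3, 24.9, 154.9]
orientation: [-2.627, -1.722, -0.001]
ft_force: [-0.7, 0.6, 2.7]
width: 16.0
```

```bash
python3 -c "
from h import *
go(519.1,24.6,160,77);print(readout.get_obs()['moment'])"
```

```text
t 52.22 ee [519.3  24.9 154.9] th 66.5 tilt [0.0003 0.0002] q6 0.43 F [-0.7  0.6  2.7] w 16.0
  rz -0.183 rad; shift mm x -0.3 y -0.1 z -5.1
[0.10637199 0.04532811 0.06856201]
```

Goes as expected; continue.

Call:
carry_out --rows '[[[0, 0, 0.00036], [0, 0, 0.06], 1], [[0, 0, 0.00036], [0, 0, 0.06], 1], [[0, 0, 0.00036], [0, 0, 0.06], 1], [[0, 0, 0.00036], [0, 0, 0.06], 1], [[0, 0, 0], [0, 0, 0], 1]]'

```text
t: 52.63
ee_pos: [519.3, 24.8, 153.4]
orientation: [-2.813, -1.398, -0.001]
ft_force: [-0.3, 1.1, 2.0]
width: 15.8
```

Call:
carry_out --rows '[[[0, 0, 0.00036], [0, 0, 0.06], 1], [[0, 0, 0.00036], [0, 0, 0.06], 1], [[0, 0, 0.00036], [0, 0, 0.06], 1], [[0, 0, 0.00036], [0, 0, 0.06], 1], [[0, 0, 0], [0, 0, 0], 1]]'

```text
t: 53.05
ee_pos: [519.4, 24.8, 151.9]
orientation: [2.96, 1.053, 0.001]
ft_force: [-0.6, 0.3, 2.8]
width: 15.9
```

```bash
python3 -c "
from h import *
go(519.1,24.6,150,77);print(readout.get_obs()['moment'])"
```

```text
t 53.05 ee [519.4  24.8 151.9] th 39.17 tilt [0.0004 0.0001] q6 0.91 F [-0.6  0.3  2.8] w 15.9
  rz -0.660 rad; shift mm x -0.3 y -0.2 z 1.9
[ 0.06876599 -0.00377563 -0.01869756]
```

Call:
carry_out --rows '[[[0, 0, 0.00036], [0, 0, 0.06], 1], [[0, 0, 0.00036], [0, 0, 0.06], 1], [[0, 0, 0.00036], [0, 0, 0.06], 1], [[0, 0, 0.00036], [0, 0, 0.06], 1], [[0, 0, 0], [0, 0, 0], 1]]'

```text
t: 53.47
ee_pos: [519.4, 24.7, 150.4]
orientation: [3.064, 0.692, 0.001]
ft_force: [0.0, 0.4, 2.0]
width: 15.8
```

Call:
carry_out --rows '[[[0, 0, 0.00036], [0, 0, 0.06], 1], [[0, 0, 0.0002], [0, 0, 0.06], 1], [[0, 0, 0], [0, 0, 0], 1]]'

```text
t: 53.72
ee_pos: [519.7, 24.7, 150.2]
orientation: [3.1, 0.508, 0.001]
ft_force: [0.1, -0.0, 6.0]
width: 15.9
```

```bash
python3 -c "
from h import *
go(519.1,24.6,150,77);print(readout.get_obs()['moment'])"
```

```text
t 53.72 ee [519.7  24.7 150.2] th 18.62 tilt [ 0.0009 -0.0001] q6 1.27 F [ 0.1 -0.   6. ] w 15.9
  rz -1.019 rad; shift mm x -0.2 y -0.6 z 0.2
[ 0.05293864  0.11812125 -0.0877471 ]
```

Call:
carry_out --rows '[[[0, 0, 0], [0, 0, 0.06], 1], [[0, 0, 0], [0, 0, 0.06], 1], [[0, 0, 0], [0, 0, 0.06], 1], [[0, 0, 0], [0, 0, 0], 1]]'

```text
t: 54.05
ee_pos: [519.7, 24.6, 150.2]
orientation: [3.133, 0.227, 0.001]
ft_force: [0.1, -0.4, 5.2]
width: 15.7
```

```bash
python3 -c "
from h import *
go(519.1,24.6,150,77);print(readout.get_obs()['moment'])"
```

```text
t 54.05 ee [519.7  24.6 150.2] th 8.3 tilt [ 0.001  -0.0002] q6 1.45 F [ 0.1 -0.4  5.2] w 15.7
  rz -1.199 rad; shift mm x -0.1 y -0.6 z 0.2
[-0.03510518  0.14933789 -0.07402029]
```

Call:
carry_out --rows '[[[0, 0, 0], [0, 0, 0.06], 1], [[0, 0, 0], [0, 0, 0.06], 1], [[0, 0, 0], [0, 0, 0], 1]]'

```text
t: 54.3
ee_pos: [519.8, 24.7, 150.2]
orientation: [3.141, 0.041, 0.002]
ft_force: [1.0, 1.3, 5.5]
width: 16.0
```

```bash
python3 -c "
from h import *
go(519.1,24.6,150,77);print(readout.get_obs()['moment'])"
```

```text
t 54.3 ee [519.8  24.7 150.2] th 1.48 tilt [ 0.0012 -0.0003] q6 1.57 F [1.  1.3 5.5] w 16.0
  rz -1.318 rad; shift mm x -0.2 y -0.7 z 0.2
[0.09540098 0.11883895 0.24458112]
```

Call:
carry_out --rows '[[[0, 0, 0], [0, 0, 0.05], 1], [[0, 0, 0], [0, 0, 0.05], 1], [[0, 0, 0], [0, 0, 0], 1]]'

```text
t: 54.55
ee_pos: [519.5, 24.7, 150.2]
orientation: [3.139, -0.114, 0.001]
ft_force: [-1.1, 1.0, 7.2]
width: 16.8
```

```bash
python3 -c "
from h import *
go(519.1,24.6,150,77);print(readout.get_obs()['moment'])"
```

```text
t 54.55 ee [519.5  24.7 150.2] th -4.14 tilt [ 0.0006 -0.0006] q6 1.67 F [-1.1  1.   7.2] w 16.8
  rz -1.416 rad; shift mm x -0.2 y -0.4 z 0.2
[0.09056568 0.2813618  0.81214904]
```

Call:
carry_out --rows '[[[0, 0, 0], [0, 0, -0.05], 1], [[0, 0, 0], [0, 0, 0], 0.6], [[0, 0, 0], [0, 0, 0], 0.6], [[0, 0, 0], [0, 0, 0], 0.6], [[0, 0, 0], [0, 0, 0], 0.6], [[0, 0, -0.005], [0, 0, 0], 0.6], [[0, 0, -0.015], [0, 0, 0], 0.6], [[0, 0, -0.03], [0, 0, 0], 0.6], [[0, 0, -0.03], [0, 0, 0], 0], [[0, 0, -0.02], [0, 0, 0], 0], [[0, 0, 0], [0, 0, 0], 0], [[0, 0, 0], [0, 0, 0], 0]]'

```text
t: 55.55
ee_pos: [519.7, 24.7, 250.9]
orientation: [-3.141, 0.042, -0.004]
ft_force: [-0.1, -0.1, 0.3]
width: 58.7
```

Call:
carry_out --rows '[[[-0.02, -0.02, -0.02], [0, 0, 0], 0], [[-0.03, -0.03, -0.02], [0, 0, 0], 0], [[-0.03, -0.03, 0], [0, 0, 0], 0], [[0, 0, 0], [0, 0, 0], 0], [[0, 0, 0], [0, 0, 0], 0], [[0, 0, 0], [0, 0, 0], 0]]'

```text
t: 56.05
ee_pos: [444.9, 102.7, 286.6]
orientation: [3.141, -0.041, -0.002]
ft_force: [0.1, -0.2, -0.0]
width: 87.8
```

```bash
python3 -c "
from h import *
shot('wrist','w50'); go(519.1,24.6,150,77)
shot('side','d50');shot('scene','s50')
a=cv2.imread('pics/d50.png')[180:290,260:390]; b=cv2.imread('pics/s50.png')[190:320,280:420]
cv2.imwrite('pics/c50.png',np.hstack([cv2.resize(a,(400,440),interpolation=2),cv2.resize(b,(400,440),interpolation=2)]))
print(proj([[519.1,24.6,166],[519.1,24.6,82]],cam('side')))"
```

```text
t 56.1 ee [445.4 102.4 286.7] th -1.56 tilt [-0.0012 -0.0005] q6 1.8 F [-0.7  0.1  0.4] w 88.0
  rz -1.371 rad; shift mm x -59.2 y 89.3 z 136.7
[[313.96219496 208.1961742 ]
 [314.27227748 228.60486756]]
```

View pics/c50.png

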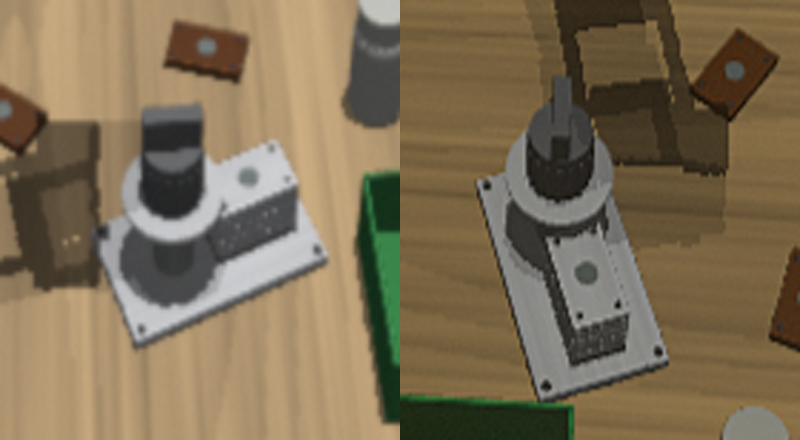

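View pics/w50.png

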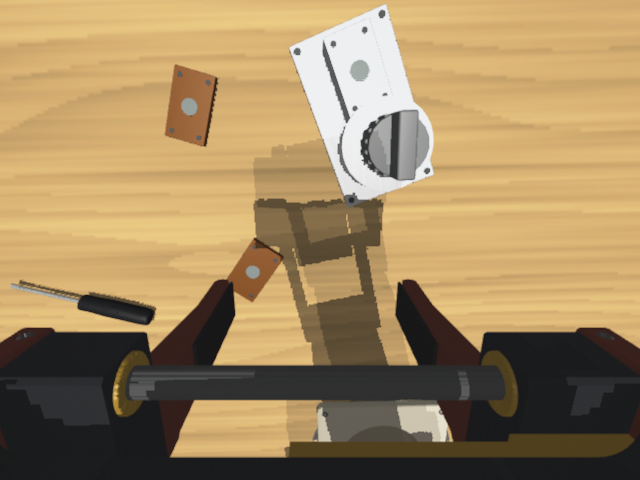

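```bash
python3 -c "
from workcell import close_job
print(close_job())"
```

```text
the job is handed in; nothing more can be done
None
```

All five aluminium plates are piled on the pad, and the grey keeper is screwed down on the stud until it was tight. The job is handed in at about 56 s and gave no verdict. I found five plates at the start and saw no others on the bench afterwards. The bin, jar, screwdriver, brown plates and pink keepers were not touched.

- **Pile:** each plate was lined up against the carrier's two far corner holes before release. The last readings put each within about 0.3 mm of the pad in length and width. In the final side and scene views the pile looks flush.
- **Keeper:** it had been knocked about 5 cm aside, so I located it again before gripping.
    - **Grip height:** the fingers had not fully closed when I lifted, so I held it about 10 mm higher on the bar than planned and corrected the heights for that.
    - **Turning back:** it met the crests about 14 mm above the collar. After about 62° of turning back it dropped to about 6 mm.
    - **Screwing down:** I turned it forward about 60° until it sat on the collar, then about 23° more until the torque rose to 0.8 N m. The grip came down 14.2 mm from the crests in all, against the 14 mm expected.
- **Last look:** the flange is level on the collar and overhangs the pile. The arm had let go and was clear.

I did not remeasure the flange height from the pictures at the end. It rests on the arm's readings, the force and the view.

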